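Rack the scrapers and lock the keeper bar

TASK

Put every scraper lying on the soldering board away in the wooden rack, one to a slot, blade first and right way up, each pushed fully home until it meets the back of its slot; two of the slots are blocked inside and stop a blade short, so feel for that and use another slot. When all are home, swing the keeper bar down behind their handles until it is against its stop. Do not knock over or shove away the flux jar or the cup.

Things in the scene. Friction and masses are not known exactly. Their poses are not given: they have to be found in the camera images.
- scraper0: flat scraper, about 0.2 kg, may be absent: steel blade 100 x 46 x 4 mm (last 8 mm 34 wide), dark wood handle 95 x 24 x 26 mm high. The underside is one flat plane, blade flush with it. Origin: on the underside where blade meets handle, on the centre line; x to the tip (tip x = 0.100, butt x = -0.095), z up. Centre of mass near the origin. Starts flat on the board, right way up.
- scraper1: flat scraper, about 0.2 kg, may be absent: steel blade 100 x 46 x 4 mm (last 8 mm 34 wide), dark wood handle 95 x 24 x 26 mm high. The underside is one flat plane, blade flush with it. Origin: on the underside where blade meets handle, on the centre line; x to the tip (tip x = 0.100, butt x = -0.095), z up. Centre of mass near the origin. Starts flat on the board, right way up.
- scraper2: flat scraper, about 0.2 kg, may be absent: steel blade 100 x 46 x 4 mm (last 8 mm 34 wide), dark wood handle 95 x 24 x 26 mm high. The underside is one flat plane, blade flush with it. Origin: on the underside where blade meets handle, on the centre line; x to the tip (tip x = 0.100, butt x = -0.095), z up. Centre of mass near the origin. Starts flat on the board, right way up.
- scraper3: flat scraper, about 0.2 kg, may be absent: steel blade 100 x 46 x 4 mm (last 8 mm 34 wide), dark wood handle 95 x 24 x 26 mm high. The underside is one flat plane, blade flush with it. Origin: on the underside where blade meets handle, on the centre line; x to the tip (tip x = 0.100, butt x = -0.095), z up. Centre of mass near the origin. Starts flat on the board, right way up.
- rack: fixed wooden rack. Origin on the bench under the middle of the row of slot mouths; x into the slots, z up. Base board 12 mm thick, 384 mm wide (y), x = -0.145 to 0.110. On it a block, x 0 to 0.110, top z = 0.042, with 6 level slots open at its front face (x = 0, robot's side), at y = -0.155 to 0.155, 62 mm apart; dark strips on top mark them.
- slot0 (a point): slot mouth: middle of the opening's lower edge, on the block's front face (rack x = 0, y = -0.155, z = 0.012). Every slot is 52 mm wide, 9 mm high (rack z 0.012 to 0.021) and 90 mm deep; its floor is level with the base board in front.
- slot1 (a point): slot mouth: middle of the opening's lower edge, on the block's front face (rack x = 0, y = -0.093, z = 0.012). A scraper fully home has its origin at rack x = -0.010, z = 0.012, and its handle lies on the base board in front of the slot.
- slot2 (a point): slot mouth: middle of the opening's lower edge, on the block's front face (rack x = 0, y = -0.031, z = 0.012). In two of the six slots, unseen and varying, a hard lump at the back stops the blade 28 to 40 mm short of home; such a slot is of no use. At most four scrapers fit.
- slot3 (a point): slot mouth: middle of the opening's lower edge, on the block's front face (rack x = 0, y = 0.031, z = 0.012). Same size as the others.
- slot4 (a point): slot mouth: middle of the opening's lower edge, on the block's front face (rack x = 0, y = 0.093, z = 0.012). Same size as the others.
- slot5 (a point): slot mouth: middle of the opening's lower edge, on the block's front face (rack x = 0, y = 0.155, z = 0.012). Same size as the others.
- keeper (a joint): keeper bar angle (rad): steel bar, 14 mm thick, 410 mm long along rack y, on arms at the rack's ends hinged about rack x = 0.030, z = 0.045. 0 = down at its stop, 5 mm behind the butts of scrapers that are home; grows as lifted up and over to 2.1 (above the block's rear). Stiff hinge: stays where left, takes 1 to 5 N at the bar. A scraper not home blocks it.
- keeper_mid (a point): middle of the keeper bar, on its axis, 148 mm from the hinge axis; where to grip or push it. With the bar down it is at rack x = -0.117, z = 0.030. The bar has no other handle.
- board: thin fixed hardboard sheet, 380 x 440 x 4 mm, on the bench; the scrapers start on it. Origin under its centre, x along the 380 mm side
- flux: amber glass jar with white cap, diameter 48, 85 mm high, standing on the board near its far edge. Origin at the centre of its underside
- cutter: open tin ring (round cutter), diameter 64, 22 mm high, lying on the board near its far edge. Origin at the centre of its underside
- cup: white plastic cup, diameter 76, 60 mm high, standing on the bench at the far side. Origin at the centre of its underside
There are look-alikes about, which are no part of the job. What is shaped like the scraper1 but red is not meant.

How it is judged:
On the way, in this order (a step that is already met when the one before it is completed fails the run):
1. every scraper present is fully home in a slot, with the keeper bar still up (x of scraper0 in the frame of rack between -0.018 and 0 m and y of scraper0 in the frame of rack between -0.19 and 0.19 m and z of scraper0 in the frame of rack between 0.007 and 0.019 m and angle between the x axis of each of scraper0, scraper1, scraper2, scraper3 and the x axis of rack, either way round below 0.12 rad and x of scraper1 in the frame of rack between -0.018 and 0 m and y of scraper1 in the frame of rack between -0.19 and 0.19 m and z of scraper1 in the frame of rack between 0.007 and 0.019 m and x of scraper2 in the frame of rack between -0.018 and 0 m and y of scraper2 in the frame of rack between -0.19 and 0.19 m and z of scraper2 in the frame of rack between 0.007 and 0.019 m and x of scraper3 in the frame of rack between -0.018 and 0 m and y of scraper3 in the frame of rack between -0.19 and 0.19 m and z of scraper3 in the frame of rack between 0.007 and 0.019 m and value of joint keeper above 0.6 rad), for 0.2 s.
2. the keeper bar is swung down to its stop (value of joint keeper below 0.06 rad), for 0.2 s.
At the end, for the whole second after the job is handed in: Every scraper present lies right way up in a slot with its tip within 8 mm of the slot's back (origin at rack x above -0.018), at rest, and the keeper bar is down to within 0.06 rad of its stop (x of scraper0 in the frame of rack between -0.018 and 0 m and y of scraper0 in the frame of rack between -0.19 and 0.19 m and z of scraper0 in the frame of rack between 0.007 and 0.019 m and angle between the x axis of each of scraper0, scraper1, scraper2, scraper3 and the x axis of rack, either way round below 0.12 rad and x of scraper1 in the frame of rack between -0.018 and 0 m and y of scraper1 in the frame of rack between -0.19 and 0.19 m and z of scraper1 in the frame of rack between 0.007 and 0.019 m and x of scraper2 in the frame of rack between -0.018 and 0 m and y of scraper2 in the frame of rack between -0.19 and 0.19 m and z of scraper2 in the frame of rack between 0.007 and 0.019 m and x of scraper3 in the frame of rack between -0.018 and 0 m and y of scraper3 in the frame of rack between -0.19 and 0.19 m and z of scraper3 in the frame of rack between 0.007 and 0.019 m and value of joint keeper below 0.06 rad and linear speed of each of scraper0, scraper1, scraper2, scraper3 below 0.02 m/s); the robot touches nothing.
It fails at once if the flux jar or the cup is knocked over (angle between any of flux, cup's own z axis and vertical above 0.6 rad).
It fails at once if the flux jar or the cup is shoved more than 8 cm away (distance of any of flux, cup from where it was at the start of the episode above 0.08 m).
Of scraper0, scraper1, scraper2, scraper3 only 3 to 4 are there at a start; the rules pass over those that are not, and their reading is None.
At some moment in a run one of scraper0, scraper1, scraper2, scraper3 may be knocked a few centimetres aside while the robot is not near it.
Once in a run the grip may slacken for a moment while it holds something.
It also fails if it takes over 210 s, if anything falls off the work surface, if the arm or the gripper's body presses on something with over 40 N, if the wrist force passes 120 N, or if a joint passes its speed limit or range.

ROBOT

A 7-joint arm with a two-finger parallel gripper is mounted at the origin on the work surface. World frame = base frame: x ahead of the robot, y to its left, z up, the work surface at z = 0. Lengths are in m, angles in rad, forces in N, time in s.
With the tool pointing down it reaches from about 0.4 to 0.85 m from the base axis. Payload 4.5 kg.
Tool frame: the origin (TCP) lies between the finger pads; the fingertips stand r.tip_reach ahead of it and the grasp point (between the pads) lies 3 mm ahead of it (r.tip_reach is the distance from the TCP to the fingertips, in m); z points along the fingers, y is the line along which they close (so a half turn about z gives the same grasp; the last joint's range is limited). The gripper opens to 88 mm and grips with 3 to 60 N. Pads are 18 mm wide; open, the fingers measure 123 mm over their backs; the gripper's body (75 mm by 187 mm) begins 45 mm behind the grasp point.
Start: joints at [-1.154, 0.689, -0.195, 1.565, 0.157, 0.902, -0.215], TCP at [0.233, 0.58, 0.261] pointing down, gripper open.
Joint ranges: [-3.01, 3.01], [-0.46, 2.08], [-1.47, 1.51], [0.13, 2.56], [-1, 4.14], [0.04, 2.09], [-2.66, 2.66]. Speed limits (rad/s): [2.57, 2.57, 3.14, 3.14, 3.14, 3.14, 3.14].

INTERFACE

Orientations are given as a unit quaternion [x, y, z, w].
In Python, from plant import r gives the robot as it stands.
- The arm moves only by the tool step_arm, never from a script. Its argument "motion" is a list of rows, each an object with "dp": the shift along the tool's x, y, z in mm, a list of three; "twist": the turn, a rotation vector about the tool's x, y, z in rad, a list of three; "hand": the opening, from -1 (shut) to 1 (fully open). In form: [{"dp": [dx, dy, dz], "twist": [rx, ry, rz], "hand": hand}, ...]. A call has 1 to 5 rows; each row is the pose to reach, as a shift and turn from the pose commanded when the call began, along the tool's axes at that moment; what a row does not reach only later rows make up. A row lasts 1/8 s, in which the tool goes at most 62.5 mm and 10.7 degrees, less where a joint would pass 70% of its speed; a pose out of reach is approached as far as the arm can. A call with a gripper value outside its range is refused whole. The fingers move at their own pace and stop on an object; "force" is the grip in N (left out, the last holds). Time passes only in rows, so rows that repeat a pose let the fingers close. It gives the time, the measured TCP pose, the force, the opening and the grip force at its end, in the units of the state.
- r.get_state(): the state, without advancing time (a new reading comes with each control period).
- r.snapshot(name): name is "scene" or "top" or "wrist"; returns a dict with "pixels" (400x640x3 uint8, red, green, blue), "depth" (400x640 float32, m along the optical axis (not along the pixel's ray), 0 where there is no reading), "fx", "fy", "cx", "cy" (pixels), "xyz" and "orientation" of the camera in the world; the wrist camera has in their place "mount" (4x4, takes a point from camera to tool coordinates, whose origin is the TCP and whose axes are the flange's). Camera axes: x right, y down, z forward; pixel columns grow to the right and rows downward; lengths in m; the calibration is good to about 2 mm. A picture is of the moment at which its call begins: read the wrist's pose just before it.
- r.finish_job(): hands the job in; it is judged then, once.
Trained networks look in the newest picture that a camera, given by its name, has taken for a name from the list of things; names that differ only in an ending like _2 or _b are one class to them, and where a whole thing is asked for, a point or a joint stands for the part that bears it (a point fixed in the world has none). Each returns a list of dicts, best first, with "score" (0 to 1); they miss things now and then, are a little off and sometimes report something else, mostly with a low value. They report only what shows in the picture. A call takes as long as a camera call. They do not tell look-alikes from the thing itself.
- r.search_frame(camera, thing): "at" ([x, y, z] in m, in the coordinates of the camera as it stood for that picture, good to about 4 mm: the middle of the surface that is visible of it).
The state is a dict: "clock": time; "q": joint angles; "qd": joint speeds; "joint_torque": joint torques, N m; "tool_pos": TCP position; "eef_rot": TCP orientation; "contact_force": force on the tool from outside, world axes, zero at the start; "moment": the same for the moment, N m; "opening": opening from 0.0 (shut) to 1.0 (fully open); "finger_force": force on a finger pad.
Only numpy, scipy, OpenCV 4.12 (cv2) and the standard library are available. Lean on these libraries where they do the work, as an engineer would, in place of code of your own. Each camera call takes 0.05 s, during which the arm holds its last target. There are 200 camera calls.

## Working session

There is one attempt and no reset: what is moved stays moved. The work goes in short steps, Python scripts to look and compute and a tool call to move; the robot and the scene stay as the last step left them, time stands still between calls to the robot, and variables do not carry over. Pictures are saved under pics/ and viewed, at most 14 in all, crops included, and the job is handed in when it is done.

Besides the shell and the picture viewer there is one more tool, called after ">>>" as name(argument=value, ...) on one line, values as JSON. step_arm: Moves the arm, as the interface text tells. Its arguments: {"type":"object","properties":{"motion":{"type":"array"},"force":{"type":"number"}},"required":["motion"]}

```bash
ls; mkdir -p pics; cat > h.py <<'E'
import numpy as np, cv2
from scipy.spatial.transform import Rotation as R
from plant import r
def cam(name):
    st=r.get_state(); s=r.snapshot(name)
    if name=='wrist':
        T=np.eye(4);T[:3,:3]=R.from_quat(st['eef_rot']).as_matrix();T[:3,3]=st['tool_pos'];T=T@np.array(s['mount'])
    else:
        T=np.eye(4);o=np.array(s['orientation']);T[:3,:3]=R.from_quat(o).as_matrix() if o.size==4 else o;T[:3,3]=s['xyz']
    return s,T
def cloud(s,T):
    v,u=np.mgrid[:400,:640];d=s['depth']
    P=np.stack([(u-s['cx'])/s['fx']*d,(v-s['cy'])/s['fy']*d,d],-1)
    W=P@T[:3,:3].T+T[:3,3];W[d==0]=np.nan
    return W
def save(s,n): cv2.imwrite('pics/'+n,s['pixels'][:,:,::-1])
def find(name,thing,T):
    return [(round(f['score'],2),np.round(T[:3,:3]@np.array(f['at'])+T[:3,3],3)) for f in r.search_frame(name,thing)]
def w2px(s,T,p):
    c=T[:3,:3].T@(np.array(p)-T[:3,3]);return np.round([c[0]/c[2]*s['fx']+s['cx'],c[1]/c[2]*s['fy']+s['cy']]).astype(int)
E
python3 - <<'E'
from h import *
print(r.get_state(), r.tip_reach)
for n in ['top','scene']:
    s,T=cam(n);save(s,n+'0.png');print(n,T.round(3).tolist(),s['fx'])
    np.savez(n+'0.npz',W=cloud(s,T),px=s['pixels'])
    for t in ['scraper0','rack','keeper','flux','cup','cutter','board']:
        print(t,[(a,b.tolist(),w2px(s,T,b).tolist()) for a,b in find(n,t,T)])
E
```

```text
pics
{'clock': 0.0, 'q': array([-1.15419822,  0.68999405, -0.19453005,  1.56632544,  0.15730955,
        0.9024658 , -0.21512568]), 'qd': array([-0.001614  , -0.00178309,  0.00033292,  0.00128804, -0.00043096,
       -0.00024921, -0.00078174]), 'joint_torque': array([-4.80202671e-04, -5.27578318e+01, -1.26729213e+00, -1.53432173e+01,
       -5.26104087e-02,  6.38855170e-03,  1.61770677e-04]), 'tool_pos': array([0.23326874, 0.57921649, 0.25990906]), 'eef_rot': array([ 1.90195814e-01,  9.81745763e-01, -8.92706084e-04, -1.11071679e-04]), 'contact_force': array([ 0.25817796, -0.24695174, -0.15132908]), 'moment': array([0.0547214 , 0.02931587, 0.00840045]), 'finger_force': 0.0, 'opening': 0.9989257555466068} 0.022
top [[0.027, -0.979, 0.201, 0.303], [-1.0, -0.027, 0.004, 0.003], [0.001, -0.201, -0.98, 1.191], [0.0, 0.0, 0.0, 1.0]] 446.58163409768275
scraper0 [(0.94, [0.216, 0.298, 0.001], [204, 322]), (0.87, [0.569, 0.293, 0.008], [216, 188]), (0.79, [0.539, 0.094, 0.009], [288, 201]), (0.64, [0.54, 0.395, 0.008], [177, 197]), (0.61, [0.567, 0.197, 0.006], [251, 190])]
rack [(0.74, [0.476
[... 535 characters left out ...]
755, 0.837], [0.0, 0.0, 0.0, 1.0]] 368.4356064585528
scraper0 [(0.97, [0.548, 0.1, 0.013], [352, 207]), (0.92, [0.542, 0.399, 0.006], [451, 198]), (0.87, [0.251, 0.297, 0.004], [394, 138]), (0.78, [0.574, 0.302, 0.01], [423, 208]), (0.58, [0.572, 0.202, 0.011], [389, 211])]
rack [(0.97, [0.527, -0.217, 0.047], [240, 204]), (0.55, [0.714, 0.305, 0.022], [441, 246])]
keeper [(0.85, [0.548, -0.241, 0.193], [219, 174]), (0.3, [0.529, -0.219, 0.038], [240, 207])]
flux [(0.89, [0.722, 0.121, 0.066], [374, 247]), (0.37, [0.785, 0.011, 0.033], [333, 281])]
cup [(0.7, [0.791, 0.007, 0.035], [331, 283])]
cutter [(0.7, [0.716, 0.302, 0.02], [440, 247])]
board [(0.94, [0.613, 0.244, 0.003], [406, 222])]
```

View pics/top0.png

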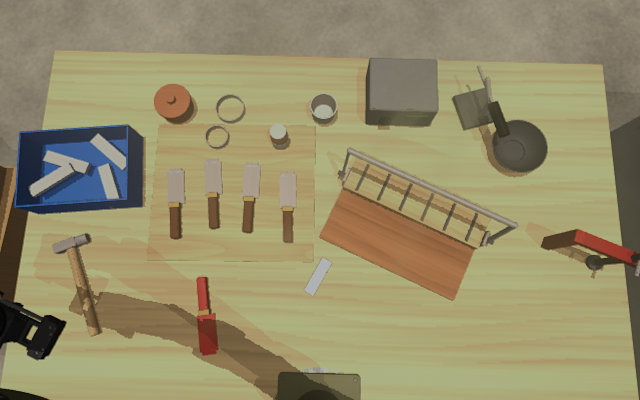

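View pics/scene0.png

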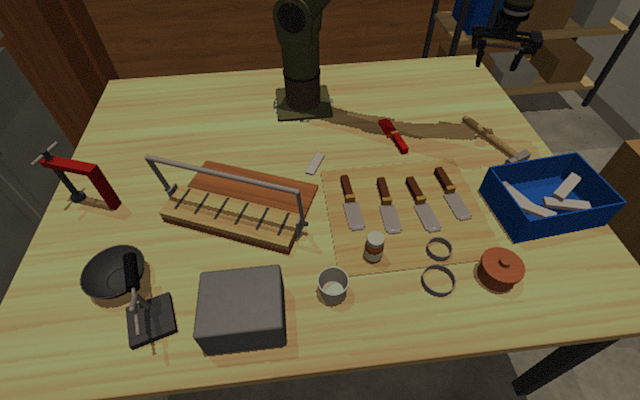

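Top view: four brown-handled scrapers on the board at (176,200), (213,193), (250,197), (288,205), blades pointing +x. The red one at (206,315) lies off the board and is the look-alike. The rack is at (400,220) with its keeper up, jar at (278,135), cup at (323,105). Next I'll measure the poses.

```bash
cat > fit.py <<'E'
from h import *
def scrapers(W,px,ws=None):
    """handle: dark brown; z>~0.02 above board"""
    out=[]
    hh=(W[...,2]>0.018)&(W[...,2]<0.04)&(W[...,0]>0.3)&(W[...,0]<0.62)&(W[...,1]>0)&(W[...,1]<0.5)
    n,l,st,c=cv2.connectedComponentsWithStats(hh.astype(np.uint8))
    for i in range(1,n):
        if st[i,4]<40: continue
        p=W[l==i]; rc=cv2.minAreaRect((p[:,:2]*1000).astype(np.float32))
        out.append((p.mean(0).round(4).tolist(),st[i,4],np.round(rc[0],1).tolist(),np.round(rc[1],1).tolist(),round(rc[2],2)))
    return out
E
python3 - <<'E'
from fit import *
for n in ['top','scene']:
    d=np.load(n+'0.npz');W=d['W'];px=d['px']
    print(n)
    for o in scrapers(W,px):print(o)
    reg=(W[...,0]>0.2)&(W[...,0]<0.8)&(W[...,1]<-0.0)&(W[...,1]>-0.5)
    for lo,hi in [(0.007,0.017),(0.037,0.048),(0.1,0.3)]:
        m=reg&(W[...,2]>lo)&(W[...,2]<hi)
        nn,l,st,c=cv2.connectedComponentsWithStats(m.astype(np.uint8))
        for i in range(1,nn):
            if st[i,4]<150: continue
            p=W[l==i];rc=cv2.minAreaRect((p[:,:2]*1000).astype(np.float32))
            print(lo,st[i,4],'z',np.median(p[:,2]).round(4),np.round(rc[0],1),np.round(rc[1],1),round(rc[2],2), np.round(cv2.boxPoints(rc)).tolist())
    b=(abs(W[...,0]-0.55)<0.15)&(abs(W[...,1]-0.245)<0.01);print('board z',np.nanmedian(W[b][:,2]), np.nanstd(W[b][:,2]))
E
```

```text
top
([0.5629, 0.4943, 0.0283], np.int32(130), [565.6, 494.0], [107.3, 11.2], 0.16)
([0.5049, 0.2903, 0.0299], np.int32(363), [505.3, 290.8], [96.0, 26.6], 7.05)
([0.4973, 0.1976, 0.0299], np.int32(354), [496.9, 197.9], [26.7, 96.1], 89.2)
([0.4752, 0.389, 0.0299], np.int32(377), [475.4, 390.5], [95.8, 26.3], 5.67)
([0.4735, 0.092, 0.0302], np.int32(367), [473.3, 93.3], [96.3, 26.9], 2.2)
([0.3151, 0.306, 0.0263], np.int32(116), [315.7, 305.9], [28.5, 24.7], 3.99)
0.007 7717 z 0.013 [ 432.5 -196.8] [383.9 149.5] 66.03 [[286.0, -342.0], [423.0, -403.0], [579.0, -52.0], [442.0, 9.0]]
0.037 4859 z 0.043 [ 538.1 -244.6] [393.1  91.7] 66.06 [[416.0, -406.0], [500.0, -443.0], [660.0, -84.0], [576.0, -46.0]]
0.1 1029 z 0.1101 [ 780.8 -202.1] [180.1  38.5] 89.92 [[761.0, -292.0], [800.0, -292.0], [800.0, -112.0], [762.0, -112.0]]
0.1 445 z 0.1212 [ 751.5 -441.6] [102.4  29.3] 17.08 [[698.0, -443.0], [707.0, -471.0], [805.0, -441.0], [796.0, -413.0]]
0.1 1277 z 0.1975 [ 538.6 -242.3] [421.1  26.2] 66.25 [[442.0, -430.0], [466.0, -440.0], [635.0, -55.0], [611.0, -44.0]]
board z 0.00473834984710
[... 693 characters left out ...]
, -390.0], [551.0, -56.0], [486.0, -27.0]]
0.007 248 z 0.0119 [ 600.9 -266.5] [384.5   4.2] 66.06 [[521.0, -441.0], [525.0, -443.0], [681.0, -92.0], [677.0, -90.0]]
0.037 4451 z 0.0428 [ 555.6 -234.5] [417.1 113.4] 66.18 [[420.0, -402.0], [523.0, -448.0], [692.0, -67.0], [588.0, -21.0]]
0.1 1111 z 0.1962 [ 542.2 -238.6] [421.4  28. ] 66.13 [[444.0, -426.0], [470.0, -437.0], [640.0, -52.0], [615.0, -40.0]]
0.1 540 z 0.1216 [ 752.3 -438.3] [100.2  27.6] 16.88 [[700.0, -440.0], [708.0, -466.0], [804.0, -437.0], [796.0, -411.0]]
0.1 1002 z 0.1105 [ 784.1 -197.5] [ 32.2 179.8] 0.3 [[768.0, -108.0], [768.0, -287.0], [801.0, -287.0], [800.0, -107.0]]
board z 0.004889697207312138 0.00150708406272295
```

```bash
cat >> h.py <<'E'
RO=np.array([.4985,-.2235]);RY=np.deg2rad(-23.9)
def rack(x,y): return RO+np.array([[np.cos(RY),-np.sin(RY)],[np.sin(RY),np.cos(RY)]])@[x,y]
def pose(): 
    s=r.get_state();return np.array(s['tool_pos']),R.from_quat(s['eef_rot'])
def down(phi): 
    c,s=np.cos(phi),np.sin(phi);return R.from_matrix(np.array([[c,s,0],[s,-c,0],[0,0,-1.]]))
def plan(targets,start=None):
    p,q=start or pose();print('at',p.round(4),'phi',np.rad2deg(np.arctan2(*q.as_matrix()[1::-1,0])).round(2),'tilt',q.as_matrix()[2].round(3))
    for x,y,z,phi in targets:
        g=down(np.deg2rad(phi));d=q.inv().apply(np.array([x,y,z])-p)*1000;t=(q.inv()*g).as_rotvec()
        print('dp',d.round(1),'twist',t.round(4),'rows',max(np.linalg.norm(d)/62.5,np.rad2deg(np.linalg.norm(t))/10.7).round(1));p,q=np.array([x,y,z]),g
E
python3 - <<'E'
from h import *
px=np.load('top0.npz')['px'][150:360,140:330]
cv2.imwrite('pics/crop.png',cv2.resize(px,None,fx=2.8,fy=2.8,interpolation=cv2.INTER_CUBIC)[:,:,::-1])
plan([(.42,.12,.2,182),(.4928,.0959,.13,182),(.4928,.0959,.03,182)])
E
```

```text
at [0.2334 0.5798 0.2608] phi 158.07 tilt [ 0.  0. -1.]
dp [-344.8 -356.9   60.7] twist [ 1.000e-04  0.000e+00 -4.176e-01] rows 8.0
dp [-71.9 -26.6  70. ] twist [0. 0. 0.] rows 1.7
dp [  0.   0. 100.] twist [0. 0. 0.] rows 1.6
```

View pics/crop.png

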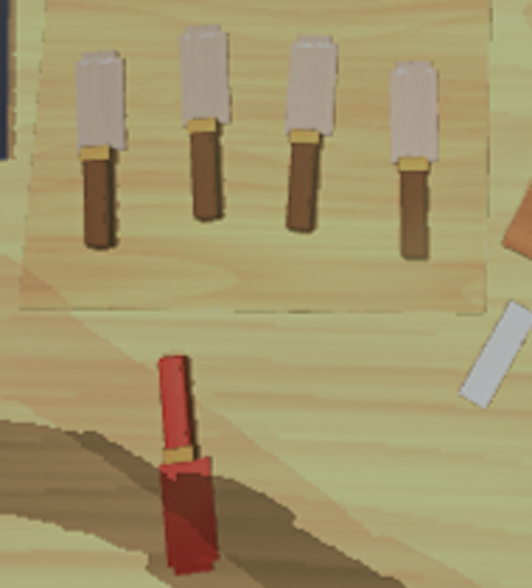

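The crop confirms four dark-wood scrapers on the board, at (100,150), (203,125), (308,135) and (413,160). The red one at (185,465) is not meant. I'll move to the rightmost scraper first.

>>> step_arm(motion=[{"dp": [-60,-62,10],"twist": [0,0,0],"hand": 1},{"dp": [-100,-104,18],"twist": [0,0,0],"hand": 1},{"dp": [-140,-145,25],"twist": [0,0,0],"hand": 1},{"dp": [-172,-178,30],"twist": [0,0,0],"hand": 1},{"dp": [-172,-178,30],"twist": [0,0,0],"hand": 1}])

```text
clock: 1.42
tool_pos: [0.3286, 0.3445, 0.2303]
eef_rot: [0.194, 0.981, -0.003, 0.0]
contact_force: [-0.2, 0.1, -0.5]
opening: 1.0
finger_force: 0.0
```

>>> step_arm(motion=[{"dp": [-173,-179,31],"twist": [0,0,-0.4176],"hand": 1},{"dp": [-173,-179,31],"twist": [0,0,-0.4176],"hand": 1},{"dp": [-173,-179,31],"twist": [0,0,-0.4176],"hand": 1},{"dp": [-173,-179,31],"twist": [0,0,-0.4176],"hand": 1},{"dp": [-173,-179,31],"twist": [0,0,-0.4176],"hand": 1}])

```text
clock: 2.05
tool_pos: [0.4217, 0.115, 0.1992]
eef_rot: [-0.012, 1.0, -0.001, -0.0]
contact_force: [-0.7, 0.8, 0.4]
opening: 0.997
finger_force: 0.0
```

```bash
python3 - <<'E'
from h import *
s,T=cam('wrist');save(s,'w1.png');W=cloud(s,T);print(s['mount'])
m=(W[...,2]>0.018)&(W[...,2]<0.045)&(W[...,0]<.62)
n,l,st,c=cv2.connectedComponentsWithStats(m.astype(np.uint8))
for i in range(1,n):
    if st[i,4]<200: continue
    p=W[l==i];rc=cv2.minAreaRect((p[:,:2]*1000).astype(np.float32));print(st[i],c[i].round(),np.round(rc[0],1),np.round(rc[1],1),round(rc[2],2),np.median(p[:,2]).round(4))
plan([(.4928,.0959,.13,182)])
E
```

```text
[[-5.78915378e-04 -9.54658177e-01 -2.97703595e-01  7.76457490e-02]
 [ 9.99999649e-01 -7.33060349e-04  4.06131749e-04 -1.41952377e-04]
 [-6.05951697e-04 -2.97703255e-01  9.54658266e-01 -1.23632409e-01]
 [ 0.00000000e+00  0.00000000e+00  0.00000000e+00  1.00000000e+00]]
[ 553    0   41   79 2720] [572.  38.] [302.4 306.9] [57.4 25.6] 10.04 0.0252
[ 279  186   34  103 2826] [295. 238.] [473.8  94.8] [96.1 28. ] 1.67 0.0293
[ 601  196   39   81 2444] [623. 238.] [467.5 390.6] [79.1 25.2] 6.73 0.0289
[ 390  214   40   99 2536] [409. 263.] [497.3 199.8] [95.9 28. ] 0.03 0.0292
[ 493  224   35   94 2369] [510. 264.] [503.  292.7] [91.5 25.3] 8.86 0.0291
at [0.4212 0.1184 0.1996] phi -178.3 tilt [-0.  0. -1.]
dp [-70.9 -24.6  69.6] twist [ 0.0001  0.0005 -0.0052] rows 1.6
```

View pics/w1.png

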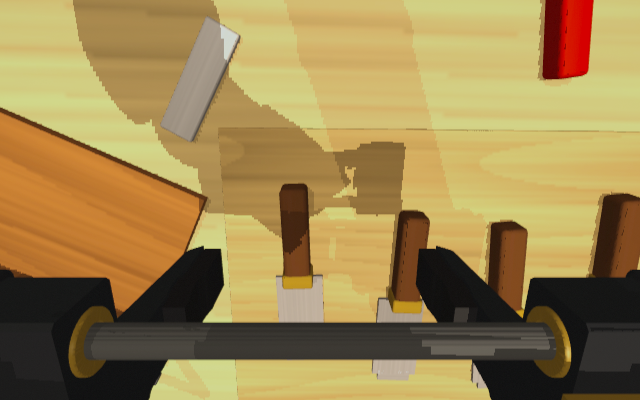

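The wrist view shows scraper A's handle at (295,238), measured at (474, 95) mm, in agreement with the other cameras. I'll descend and grasp it.

>>> step_arm(motion=[{"dp": [-70,-24,70],"twist": [0,0,0],"hand": 1},{"dp": [-70,-24,70],"twist": [0,0,0],"hand": 1},{"dp": [-70,-24,130],"twist": [0,0,0],"hand": 1},{"dp": [-70,-24,169],"twist": [0,0,0],"hand": 1},{"dp": [-70,-24,169],"twist": [0,0,0],"hand": 1}], force=45)

```text
clock: 2.72
tool_pos: [0.4906, 0.1018, 0.0291]
eef_rot: [-0.02, 1.0, 0.0, -0.0]
contact_force: [-0.2, -0.2, 1.0]
opening: 0.999
finger_force: 0.0
```

>>> step_arm(motion=[{"dp": [0,0,0],"twist": [0,0,0],"hand": -1},{"dp": [0,0,0],"twist": [0,0,0],"hand": -1},{"dp": [0,0,0],"twist": [0,0,0],"hand": -1},{"dp": [0,0,0],"twist": [0,0,0],"hand": -1},{"dp": [0,0,0],"twist": [0,0,0],"hand": -1}])

```text
clock: 3.35
tool_pos: [0.491, 0.0981, 0.0309]
eef_rot: [-0.017, 1.0, 0.0, 0.0]
contact_force: [-0.1, 0.5, -0.8]
opening: 0.456
finger_force: 0.0
```

>>> step_arm(motion=[{"dp": [0,0,-40],"twist": [0,0,0],"hand": -1},{"dp": [0,0,-80],"twist": [0,0,0],"hand": -1},{"dp": [0,0,-80],"twist": [0,0,0],"hand": -1}])

```text
clock: 3.72
tool_pos: [0.4924, 0.0984, 0.113]
eef_rot: [-0.017, 1.0, 0.001, 0.002]
contact_force: [-0.2, -0.3, 0.4]
opening: 0.116
finger_force: 0.0
```

```bash
python3 - <<'E'
from h import *
print(r.get_state()['contact_force'],r.get_state()['opening'])
s,T=cam('wrist');save(s,'w2.png');W=cloud(s,T)
u=W[(abs(W[...,1]-.096)<.01)&(W[...,2]>.05)&(W[...,0]<.49)];print(u.min(0),u.max(0),np.polyfit(u[:,0],u[:,2],1))
for t in ['rack']:print(find('wrist',t,T))
x0=-.115-.03
a=rack(x0,.155);b=rack(x0-.005,.155)
plan([(*a,.10,156.1),(*a,.038,156.1)])
print(rack(0,0),rack(-.145,.192))
E
```

```text
[-0.16734105 -0.3391008   0.40711373] 0.11625002685046149
[0.46383096 0.08600054 0.08982981] [0.48999976 0.10599918 0.17518929] [-2.86238896  1.50644652]
[(0.81, array([ 0.484, -0.063,  0.012])), (0.57, array([0.522, 0.282, 0.02 ]))]
at [0.491  0.098  0.1107] phi -178.04 tilt [-0.  0. -1.]
dp [  66.4 -118.8   10.7] twist [3.000e-04 4.000e-04 4.514e-01] rows 2.4
dp [ 0.  0. 62.] twist [0. 0. 0.] rows 1.0
[ 0.4985 -0.2235] [0.44372036 0.01078229]
```

View pics/w2.png

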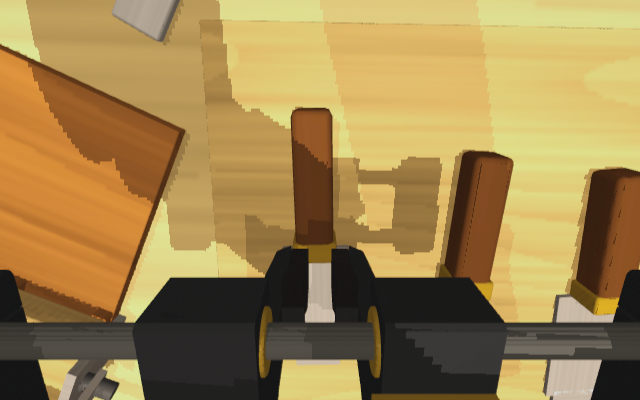

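The fingers close slowly, so the lift came away empty and the scraper hasn't moved. I'll re-open, descend and close for longer.

>>> step_arm(motion=[{"dp": [0,0,0],"twist": [0,0,0],"hand": 0.1},{"dp": [0,0,0],"twist": [0,0,0],"hand": 0.1},{"dp": [0,2,0],"twist": [0,0,0],"hand": 0.1},{"dp": [0,2,0],"twist": [0,0,0],"hand": 0.1},{"dp": [0,2,40],"twist": [0,0,0],"hand": 0.1}])

```text
clock: 4.45
tool_pos: [0.493, 0.1009, 0.072]
eef_rot: [-0.017, 1.0, 0.001, 0.003]
contact_force: [-0.1, 0.7, -0.5]
opening: 0.541
finger_force: 0.0
```

>>> step_arm(motion=[{"dp": [0,0,40],"twist": [0,0,0],"hand": 0.1},{"dp": [0,0,40],"twist": [0,0,0],"hand": 0.1},{"dp": [0,0,40],"twist": [0,0,0],"hand": -1},{"dp": [0,0,40],"twist": [0,0,0],"hand": -1},{"dp": [0,0,40],"twist": [0,0,0],"hand": -1}])

```text
clock: 5.08
tool_pos: [0.491, 0.0997, 0.0315]
eef_rot: [-0.017, 1.0, -0.0, 0.0]
contact_force: [-0.7, -1.8, 3.1]
opening: 0.267
finger_force: 44.9
```

>>> step_arm(motion=[{"dp": [0,0,0],"twist": [0,0,0],"hand": -1},{"dp": [0,0,0],"twist": [0,0,0],"hand": -1},{"dp": [0,0,0],"twist": [0,0,0],"hand": -1}])

```text
clock: 5.45
tool_pos: [0.491, 0.0997, 0.0314]
eef_rot: [-0.017, 1.0, -0.0, 0.0]
contact_force: [-1.5, -1.5, 5.8]
opening: 0.269
finger_force: 44.9
```

```bash
python3 - <<'E'
from h import *
p,q=pose()
a=rack(-.155,.155)
plan([(*p[:2],.12,182),(*a,.11,156.1)])
E
```

```text
at [0.491  0.0997 0.0314] phi -178.04 tilt [-0.001 -0.001 -1.   ]
dp [ -0.1  -0.1 -88.6] twist [-0.0006  0.0007 -0.0007] rows 1.4
dp [  75.5 -116.2   10. ] twist [0.    0.    0.452] rows 2.4
```

>>> step_arm(motion=[{"dp": [0,0,-30],"twist": [0,0,0],"hand": -1},{"dp": [0,0,-60],"twist": [0,0,0],"hand": -1},{"dp": [0,0,-88],"twist": [0,0,0],"hand": -1},{"dp": [0,0,-88],"twist": [0,0,0],"hand": -1}])

```text
clock: 5.95
tool_pos: [0.4919, 0.1006, 0.1202]
eef_rot: [-0.017, 1.0, 0.001, 0.002]
contact_force: [-0.1, -0.0, -2.4]
opening: 0.268
finger_force: 44.9
```

>>> step_arm(motion=[{"dp": [25,-40,3],"twist": [0,0,0.15],"hand": -1},{"dp": [50,-80,6],"twist": [0,0,0.3],"hand": -1},{"dp": [75,-116,10],"twist": [0,0,0.452],"hand": -1},{"dp": [75,-116,10],"twist": [0,0,0.452],"hand": -1},{"dp": [75,-116,10],"twist": [0,0,0.452],"hand": -1}])

```text
clock: 6.58
tool_pos: [0.4204, -0.0175, 0.1081]
eef_rot: [0.206, 0.978, 0.001, 0.0]
contact_force: [0.3, -1.0, -2.1]
opening: 0.264
finger_force: 44.9
```

```bash
python3 - <<'E'
from h import *
print(r.get_state()['finger_force'],r.get_state()['opening'])
s,T=cam('wrist');save(s,'w3.png');W=cloud(s,T)
plan([(*rack(-.155,.155),.11,156.1)])
s2,T2=cam('scene');save(s2,'s3.png')
# wrist: base board top points
m=(abs(W[...,2]-.012)<.005)&(W[...,0]>.25)&(W[...,1]<.05)
n,l,st,c=cv2.connectedComponentsWithStats(m.astype(np.uint8))
for i in range(1,n):
    if st[i,4]<800: continue
    p=W[l==i];rc=cv2.minAreaRect((p[:,:2]*1000).astype(np.float32));print(st[i],np.round(rc[0],1),np.round(rc[1],1),round(rc[2],2),cv2.boxPoints(rc).round().tolist(),np.median(p[:,2]).round(4))
print('exp corner',rack(-.145,.192),rack(-.145,-.192))
# held handle
p,q=pose();k=W[(W[...,2]>p[2]-.012)&(W[...,2]<p[2]+.02)&(np.hypot(W[...,0]-p[0],W[...,1]-p[1])<.1)]
loc=q.inv().apply(k-p);loc=loc[(abs(loc[:,1])<.016)&(loc[:,0]>.015)];print('handle local',loc.min(0),loc.max(0),np.polyfit(loc[:,0],loc[:,2],1),np.polyfit(loc[:,0],loc[:,1],1))
E
```

```text
44.874809458851814 0.26404744306028627
at [ 0.4208 -0.0171  0.1082] phi 156.22 tilt [-0.     0.002 -1.   ]
dp [ 0.4 -2.2 -1.8] twist [0.0017 0.0003 0.0022] rows 0.0
[ 282    0   58  159 4943] [344.5   8.7] [29.5 91.5] 61.36 [[297.0, 18.0], [378.0, -26.0], [392.0, -0.0], [311.0, 44.0]] 0.0077
[    0   225   290    97 18279] [ 414.1 -145.5] [198.9  73.8] 66.27 [[340.0, -222.0], [408.0, -251.0], [488.0, -69.0], [420.0, -40.0]] 0.0114
[  38  359   74   41 2602] [ 467.7 -242. ] [49.7 40.2] 66.42 [[439.0, -257.0], [476.0, -273.0], [496.0, -227.0], [459.0, -211.0]] 0.0113
exp corner [0.44372036 0.01078229] [ 0.28814599 -0.34029123]
handle local [ 0.01500217 -0.01272078 -0.00022163] [0.06467389 0.01169943 0.01188931] [0.0157907  0.00183483] [ 0.01143017 -0.00097768]
```

View pics/w3.png

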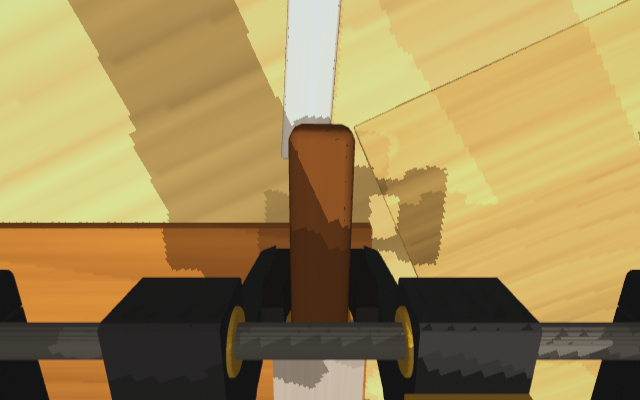

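The wrist view shows the held scraper level. The base board's front edge is at row 223 and its corner at (372,223), so I can compute the rack from those.

```bash
python3 - <<'E'
from h import *
s,T=cam('wrist')
def ray(u,v,z):
    d=T[:3,:3]@[(u-s['cx'])/s['fx'],(v-s['cy'])/s['fy'],1];return (T[:3,3]+d*(z-T[2,3])/d[2]).round(4)
g=cv2.cvtColor(s['pixels'],cv2.COLOR_RGB2HSV).astype(int)
for u in (20,80,140):
    print(u,[tuple(g[v,u]) for v in range(217,232,1)])
px=s['pixels'].astype(int)
for v in (235,245): print(v,[tuple(px[v,u]) for u in range(364,378)])
print(ray(372,225,.012),ray(20,225,.012),rack(-.145,.192))
E
```

```text
20 [(np.int64(29), np.int64(93), np.int64(219)), (np.int64(29), np.int64(93), np.int64(219)), (np.int64(29), np.int64(93), np.int64(219)), (np.int64(29), np.int64(93), np.int64(219)), (np.int64(27), np.int64(108), np.int64(187)), (np.int64(15), np.int64(175), np.int64(105)), (np.int64(14), np.int64(194), np.int64(92)), (np.int64(13), np.int64(191), np.int64(96)), (np.int64(13), np.int64(192), np.int64(97)), (np.int64(13), np.int64(193), np.int64(98)), (np.int64(14), np.int64(192), np.int64(154)), (np.int64(15), np.int64(189), np.int64(194)), (np.int64(15), np.int64(189), np.int64(204)), (np.int64(15), np.int64(188), np.int64(206)), (np.int64(15), np.int64(189), np.int64(206))]
80 [(np.int64(32), np.int64(88), np.int64(225)), (np.int64(32), np.int64(88), np.int64(225)), (np.int64(32), np.int64(90), np.int64(225)), (np.int64(32), np.int64(88), np.int64(225)), (np.int64(30), np.int64(100), np.int64(188)), (np.int64(15), np.int64(177), np.int64(108)), (np.int64(13), np.int64(189), np.int64(93)), (np.int64(13), np.int64(195), np.int64(93)), (np.int64(13), np.int64(189), np.int64(96)), (np
[... 1622 characters left out ...]
(100), np.int64(59), np.int64(30)), (np.int64(100), np.int64(58), np.int64(28)), (np.int64(114), np.int64(68), np.int64(30)), (np.int64(125), np.int64(73), np.int64(30)), (np.int64(125), np.int64(73), np.int64(31)), (np.int64(123), np.int64(73), np.int64(32)), (np.int64(123), np.int64(85), np.int64(44)), (np.int64(149), np.int64(119), np.int64(68)), (np.int64(149), np.int64(120), np.int64(69)), (np.int64(149), np.int64(119), np.int64(67)), (np.int64(150), np.int64(120), np.int64(68)), (np.int64(149), np.int64(120), np.int64(67)), (np.int64(149), np.int64(120), np.int64(68)), (np.int64(150), np.int64(121), np.int64(69))]
[0.4423 0.0112 0.012 ] [ 0.3491 -0.1999  0.012 ] [0.44372036 0.01078229]
```

>>> step_arm(motion=[{"dp": [0,-2,40],"twist": [0,0,0],"hand": -1},{"dp": [0,-2,60],"twist": [0,0,0],"hand": -1},{"dp": [0,-2,68],"twist": [0,0,0],"hand": -1},{"dp": [0,-2,68],"twist": [0,0,0],"hand": -1}])

```text
clock: 7.22
tool_pos: [0.4122, -0.0239, 0.049]
eef_rot: [0.204, 0.979, -0.01, -0.012]
contact_force: [-0.1, -0.0, -2.8]
opening: 0.27
finger_force: 44.9
```

>>> step_arm(motion=[{"dp": [-10,0,0],"twist": [0,0,0],"hand": -1},{"dp": [-25,0,0],"twist": [0,0,0],"hand": -1},{"dp": [-35,0,0],"twist": [0,0,0],"hand": -1},{"dp": [-45,0,0],"twist": [0,0,0],"hand": -1},{"dp": [-45,0,0],"twist": [0,0,0],"hand": -1}])

```text
clock: 7.85
tool_pos: [0.4484, -0.0395, 0.0483]
eef_rot: [0.203, 0.979, -0.009, -0.016]
contact_force: [-10.1, 5.5, 0.8]
opening: 0.264
finger_force: 45.1
```

```bash
cat >> h.py <<'E'
def rk():
    s=r.get_state();p=np.array(s['tool_pos']);d=p[:2]-RO;c,n=np.cos(RY),np.sin(RY)
    f=np.array(s['contact_force']);m=R.from_quat(s['eef_rot']).as_matrix()
    print('rack x,y',round(c*d[0]+n*d[1],4),round(-n*d[0]+c*d[1],4),'z',p[2].round(4),'F rack',(c*f[0]+n*f[1]).round(1),(-n*f[0]+c*f[1]).round(1),f[2].round(1),'mom',np.round(s['moment'],2),'phi',np.rad2deg(np.arctan2(m[1,0],m[0,0])).round(2),'op',round(s['opening'],3),'ff',round(s['finger_force'],1),'t',s['clock'])
E
python3 -c "
from h import *
rk()"
```

```text
rack x,y -0.1203 0.1479 z 0.0483 F rack -11.4 0.9 0.8 mom [ 1.33  1.73 -0.22] phi 156.53 op 0.264 ff 45.1 t 7.85
```

```bash
python3 -c "
from h import *
s=r.get_state();print(np.round(s['q'],3),np.round(s['joint_torque'],1));p,q=pose();print(q.as_matrix().round(3))"
```

```text
[ 0.166  0.91  -0.304  2.183  1.165  0.271 -0.024] [  2.3 -49.6   0.   -7.4   0.9   0.9   0.4]
[[-0.917  0.398 -0.036]
 [ 0.398  0.917 -0.011]
 [ 0.029 -0.024 -0.999]]
```

The arm is near its inner reach limit here (q6 at its limit), and the tip hit the block face above the slot. I'll back off, pitch the tip slightly down and correct the lateral position.

>>> step_arm(motion=[{"dp": [12,3,-3],"twist": [0,0,0],"hand": -1},{"dp": [15,7,-3],"twist": [-0.024,0.02,-0.01],"hand": -1},{"dp": [15,7,-3],"twist": [-0.024,0.05,-0.01],"hand": -1},{"dp": [15,7,-3],"twist": [-0.024,0.05,-0.01],"hand": -1}])

```text
clock: 8.35
tool_pos: [0.443, -0.0294, 0.052]
eef_rot: [0.2, 0.979, 0.007, -0.034]
contact_force: [1.1, 0.6, 1.7]
opening: 0.268
finger_force: 45.0
```

```bash
python3 -c "
from h import *
rk();s=r.get_state();print(np.round(s['q'],3));p,q=pose();print(q.as_matrix().round(3))
s,T=cam('wrist');W=cloud(s,T)
k=W[(W[...,2]>p[2]-.012)&(W[...,2]<p[2]+.02)&(np.hypot(W[...,0]-p[0],W[...,1]-p[1])<.1)]
loc=q.inv().apply(k-p);loc=loc[(abs(loc[:,1])<.016)&(loc[:,0]>.015)];print('handle local',loc.min(0),loc.max(0),np.polyfit(loc[:,0],loc[:,2],1),np.polyfit(loc[:,0],loc[:,1],1))
"
```

```text
rack x,y -0.1293 0.155 z 0.052 F rack 0.7 1.0 1.7 mom [-0.05 -0.42  0.05] phi 156.93 op 0.268 ff 45.0 t 8.35
[ 0.229  0.916 -0.403  2.171  1.074  0.327  0.073]
[[-0.918  0.392 -0.063]
 [ 0.391  0.92   0.028]
 [ 0.069  0.001 -0.998]]
handle local [ 0.01502232 -0.01260335 -0.00171244] [0.06445409 0.01159772 0.01603665] [0.0121912  0.00117372] [-0.0025553  -0.00041123]
```

>>> step_arm(motion=[{"dp": [5,0,0],"twist": [0,0,0.013],"hand": -1},{"dp": [5,0,4],"twist": [0,0,0.013],"hand": -1},{"dp": [5,0,5],"twist": [0,0,0.013],"hand": -1}])

```text
clock: 8.78
tool_pos: [0.4364, -0.0278, 0.0471]
eef_rot: [0.206, 0.978, 0.006, -0.035]
contact_force: [-0.0, 1.0, 3.2]
opening: 0.267
finger_force: 45.0
```

>>> step_arm(motion=[{"dp": [-8,0,0],"twist": [0,0,0],"hand": -1},{"dp": [-18,0,0],"twist": [0,0,0],"hand": -1},{"dp": [-26,0,0],"twist": [0,0,0],"hand": -1}])

```text
clock: 9.15
tool_pos: [0.4606, -0.0392, 0.0453]
eef_rot: [0.207, 0.978, 0.006, -0.035]
contact_force: [-2.5, 1.6, 3.0]
opening: 0.265
finger_force: 45.0
```

```bash
python3 -c "
from h import *
rk();p,q=pose();print(q.as_matrix().round(3))"
```

```text
rack x,y -0.1093 0.1531 z 0.0453 F rack -3.0 0.5 3.0 mom [0.01 0.07 0.02] phi 156.12 op 0.265 ff 45.0 t 9.15
[[-0.912  0.405 -0.066]
 [ 0.404  0.915  0.026]
 [ 0.071 -0.003 -0.997]]
```

>>> step_arm(motion=[{"dp": [-9,1,0],"twist": [0,-0.01,0],"hand": -1},{"dp": [-18,1,0],"twist": [0,-0.02,0],"hand": -1},{"dp": [-26,1,0],"twist": [0,-0.03,0],"hand": -1},{"dp": [-26,1,0],"twist": [0,-0.03,0],"hand": -1}])

```text
clock: 9.65
tool_pos: [0.4855, -0.0487, 0.0434]
eef_rot: [0.207, 0.978, 0.003, -0.019]
contact_force: [-0.7, -0.6, -0.9]
opening: 0.271
finger_force: 45.0
```

>>> step_arm(motion=[{"dp": [-8,0,1],"twist": [0,-0.01,0],"hand": -1},{"dp": [-14,0,2],"twist": [0,-0.02,0],"hand": -1},{"dp": [-20,0,2],"twist": [0,-0.03,0],"hand": -1},{"dp": [-20,0,2],"twist": [0,-0.03,0],"hand": -1}])

```text
clock: 10.15
tool_pos: [0.5033, -0.0565, 0.0407]
eef_rot: [0.207, 0.978, -0.0, -0.005]
contact_force: [-0.1, 0.7, -1.3]
opening: 0.268
finger_force: 45.0
```

```bash
python3 -c "
from h import *
rk();p,q=pose();print(q.as_matrix().round(3))"
```

```text
rack x,y -0.0633 0.1546 z 0.0407 F rack -0.4 0.6 -1.3 mom [-0.01  0.06 -0.04] phi 156.16 op 0.268 ff 45.0 t 10.15
[[-0.915  0.404 -0.01 ]
 [ 0.404  0.915  0.001]
 [ 0.01  -0.003 -1.   ]]
```

>>> step_arm(motion=[{"dp": [-8,0,0],"twist": [0,0,0],"hand": -1},{"dp": [-16,0,1],"twist": [0,-0.008,0],"hand": -1},{"dp": [-22,0,1],"twist": [0,-0.008,0],"hand": -1},{"dp": [-25,0,1],"twist": [0,-0.008,0],"hand": -1},{"dp": [-25,0,1],"twist": [0,-0.008,0],"hand": -1}])

```text
clock: 10.78
tool_pos: [0.5242, -0.0657, 0.0396]
eef_rot: [0.206, 0.979, -0.001, -0.003]
contact_force: [-4.8, 3.1, 4.7]
opening: 0.265
finger_force: 45.0
```

```bash
python3 -c "
from h import *
rk()"
```

```text
rack x,y -0.0404 0.1547 z 0.0396 F rack -5.6 0.9 4.7 mom [ 0.56  1.16 -0.  ] phi 156.21 op 0.265 ff 45.0 t 10.775
```

>>> step_arm(motion=[{"dp": [-3,0,0],"twist": [0,0,0],"hand": -1},{"dp": [-3,0,0],"twist": [0,0,0],"hand": -1}])

```text
clock: 11.02
tool_pos: [0.5244, -0.0657, 0.0396]
eef_rot: [0.206, 0.979, -0.001, -0.005]
contact_force: [-10.7, 3.9, 10.0]
opening: 0.268
finger_force: 45.0
```

>>> step_arm(motion=[{"dp": [3,0,0],"twist": [0,0,0],"hand": 0},{"dp": [3,0,0],"twist": [0,0,0],"hand": 0},{"dp": [3,0,0],"twist": [0,0,0],"hand": 0},{"dp": [3,0,-30],"twist": [0,0,0],"hand": 0},{"dp": [3,0,-80],"twist": [0,0,0],"hand": 0}])

```text
clock: 11.65
tool_pos: [0.5256, -0.0666, 0.1193]
eef_rot: [0.206, 0.978, -0.001, -0.003]
contact_force: [-0.1, -0.2, 0.0]
opening: 0.498
finger_force: 0.0
```

>>> step_arm(motion=[{"dp": [60,0,-20],"twist": [0,0,0],"hand": 0.2},{"dp": [60,60,-20],"twist": [0,0,-0.15],"hand": 0.2},{"dp": [60,120,-20],"twist": [0,0,-0.3],"hand": 0.2},{"dp": [60,160,-20],"twist": [0,0,-0.41],"hand": 0.2},{"dp": [60,160,-20],"twist": [0,0,-0.41],"hand": 0.2}])

```text
clock: 12.28
tool_pos: [0.5373, 0.1085, 0.1397]
eef_rot: [0.001, 1.0, 0.001, -0.0]
contact_force: [-0.2, -0.0, -0.6]
opening: 0.6
finger_force: 0.0
```

```bash
cat > scr.py <<'E'
from h import *
def handles():
    for n in ['top','wrist']:
        s,T=cam(n);W=cloud(s,T)
        m=(W[...,2]>0.02)&(W[...,2]<0.036)&(W[...,0]<.62)&(W[...,0]>.36)&(W[...,1]<.46)&(W[...,1]>.02)
        k,l,st,c=cv2.connectedComponentsWithStats(m.astype(np.uint8))
        for i in range(1,k):
            if st[i,4]<150: continue
            p=W[l==i];rc=cv2.minAreaRect((p[:,:2]*1000).astype(np.float32))
            a=rc[2] if rc[1][0]>rc[1][1] else rc[2]-90
            g=np.array(rc[0])+29.5*np.array([np.cos(np.deg2rad(a)),np.sin(np.deg2rad(a))])
            print(n,np.round(rc[0],1),np.round(rc[1],1),'yaw',round(a,2),'grip',g.round(1))
        if n=='top':
            # rack region heights: placed scrapers in rack frame
            c0,n0=np.cos(RY),np.sin(RY);D=W[...,:2]-RO-[.0,.0];X=c0*D[...,0]+n0*D[...,1];Y=-n0*D[...,0]+c0*D[...,1]
            m=(X<-.004)&(X>-.2)&(abs(Y)<.19)&(W[...,2]>.028)&(W[...,2]<.048)
            k,l,st,c=cv2.connectedComponentsWithStats(m.astype(np.uint8))
            for i in range(1,k):
                if st[i,4]>80: print('rack handle x',np.percentile(X[l==i],[1,99]).round(4),'y',np.percentile(Y[l==i],[1,99]).round(4),'z',np.median(W[l==i][:,2]).round(4))
            save(s,'t_last.png')
E
python3 -c "
from scr import *
rk();handles();plan([(.527,.1995,.13,179.2),(.527,.1995,.03,179.2)])"
```

```text
rack x,y -0.0991 0.3193 z 0.1397 F rack -0.2 -0.1 -0.6 mom [0.01 0.06 0.06] phi 179.89 op 0.6 ff 0.0 t 12.275
top [505.2 290.6] [96.9 26.7] yaw 7.59 grip [534.5 294.5]
top [495.6 198.2] [25.8 93.6] yaw -0.85 grip [525.1 197.7]
top [476.5 389.2] [97.5 27.7] yaw 7.01 grip [505.7 392.8]
wrist [497.6 198.8] [95.  28.4] yaw 1.32 grip [527.1 199.5]
wrist [506.  292.2] [95.9 28.7] yaw 7.6 grip [535.2 296.1]
at [0.5357 0.1035 0.1389] phi 179.6 tilt [ 0.004 -0.003 -1.   ]
dp [ 9.3 95.9  8.7] twist [-0.0029 -0.0037  0.0071] rows 1.5
dp [  0.   0. 100.] twist [0. 0. 0.] rows 1.6
```

>>> step_arm(motion=[{"dp": [9,50,9],"twist": [0,0,0],"hand": 0.2},{"dp": [9,96,9],"twist": [0,0,0],"hand": 0.2},{"dp": [9,96,30],"twist": [0,0,0],"hand": 0.2},{"dp": [9,96,80],"twist": [0,0,0],"hand": 0.2},{"dp": [9,96,109],"twist": [0,0,0],"hand": 0.2}])

```text
clock: 13.0
tool_pos: [0.5264, 0.196, 0.0275]
eef_rot: [0.004, 1.0, -0.003, -0.003]
contact_force: [-0.8, -0.2, 0.6]
opening: 0.594
finger_force: 0.0
```

>>> step_arm(motion=[{"dp": [0,0,0],"twist": [0,0,0],"hand": 0.2},{"dp": [0,0,0],"twist": [0,0,0],"hand": -1},{"dp": [0,0,0],"twist": [0,0,0],"hand": -1},{"dp": [0,0,0],"twist": [0,0,0],"hand": -1},{"dp": [0,0,0],"twist": [0,0,0],"hand": -1}])

```text
clock: 13.62
tool_pos: [0.5271, 0.1999, 0.0303]
eef_rot: [0.003, 1.0, -0.001, -0.001]
contact_force: [0.1, -0.4, 1.2]
opening: 0.267
finger_force: 45.0
```

>>> step_arm(motion=[{"dp": [0,0,0],"twist": [0,0,0],"hand": -1},{"dp": [0,0,0],"twist": [0,0,0],"hand": -1},{"dp": [0,0,0],"twist": [0,0,0],"hand": -1}])

```text
clock: 14.0
tool_pos: [0.5272, 0.1999, 0.0303]
eef_rot: [0.003, 1.0, -0.001, -0.001]
contact_force: [-0.8, -2.2, 3.4]
opening: 0.273
finger_force: 45.0
```

```bash
python3 -c "
from scr import *
rk();p,q=pose();print(q.as_matrix()[2].round(3));print(np.round(r.get_state()['q'],2))
plan([(*p[:2],.12,180),(*rack(-.13,.093),.12,156.1),(*rack(-.13,.093),.045,156.1)])
s,T=cam('top');W=cloud(s,T);a=np.array([*rack(-.06,.155),.038]);u=w2px(s,T,a);print(u,a,W[u[1]-3:u[1]+4:3,u[0]-15:u[0]+16:3].round(3)[...,2])"
```

```text
rack x,y -0.1453 0.3987 z 0.0303 F rack 0.2 -2.4 3.4 mom [-0.27  0.06 -0.03] phi 179.66 op 0.273 ff 45.0 t 14.0
[ 0.003 -0.002 -1.   ]
[-0.12  1.03 -0.57  1.86  1.02  0.58  0.19]
at [0.5272 0.1999 0.0303] phi 179.66 tilt [ 0.003 -0.002 -1.   ]
dp [  0.3  -0.2 -89.7] twist [-0.0023 -0.0029 -0.006 ] rows 1.4
dp [ 109.8 -285.7    0. ] twist [0.     0.     0.4171] rows 4.9
dp [ 0.  0. 75.] twist [0. 0. 0.] rows 1.2
[345 212] [ 0.50644171 -0.05748214  0.038     ] [[0.62  0.614 0.018 0.014 0.009 0.042 0.038 0.035 0.017 0.016 0.008]
 [0.619 0.612 0.596 0.015 0.034 0.039 0.04  0.035 0.015 0.014 0.015]
 [0.617 0.61  0.596 0.013 0.038 0.039 0.042 0.013 0.013 0.007 0.015]]
```

>>> step_arm(motion=[{"dp": [0,0,-30],"twist": [0,0,0],"hand": -1},{"dp": [0,0,-60],"twist": [0,0,0],"hand": -1},{"dp": [0,0,-90],"twist": [0,0,0],"hand": -1},{"dp": [30,-40,-90],"twist": [0,0,0.05],"hand": -1},{"dp": [50,-90,-90],"twist": [0,0,0.1],"hand": -1}])

```text
clock: 14.68
tool_pos: [0.4757, 0.1112, 0.1206]
eef_rot: [0.052, 0.999, 0.0, -0.002]
contact_force: [0.8, -1.5, -3.2]
opening: 0.271
finger_force: 45.0
```

```bash
python3 -c "
from scr import *
rk()
plan([(*rack(-.13,.093),.12,156.1)])"
```

```text
rack x,y -0.1565 0.2968 z 0.1206 F rack 1.3 -1.0 -3.2 mom [-0.14  0.01  0.04] phi 174.02 op 0.271 ff 45.0 t 14.675
at [0.4757 0.1112 0.1206] phi 174.02 tilt [ 0.003  0.    -1.   ]
dp [  37.5 -202.1    0.7] twist [-0.0004 -0.0031  0.3127] rows 3.3
```

>>> step_arm(motion=[{"dp": [10,-55,0],"twist": [0,0,0.09],"hand": -1},{"dp": [20,-110,0],"twist": [0,0,0.18],"hand": -1},{"dp": [37,-165,0],"twist": [0,0,0.27],"hand": -1},{"dp": [37,-201,0],"twist": [0,0,0.313],"hand": -1},{"dp": [37,-201,0],"twist": [0,0,0.313],"hand": -1}])

```text
clock: 15.3
tool_pos: [0.4177, -0.0882, 0.1205]
eef_rot: [0.211, 0.978, -0.002, -0.002]
contact_force: [0.3, 0.9, -2.7]
opening: 0.265
finger_force: 45.0
```

>>> step_arm(motion=[{"dp": [0,0,25],"twist": [0,0.03,0],"hand": -1},{"dp": [0,0,50],"twist": [0,0.065,0],"hand": -1},{"dp": [0,0,60],"twist": [0,0.065,0],"hand": -1},{"dp": [0,0,60],"twist": [0,0.065,0],"hand": -1}])

```text
clock: 15.8
tool_pos: [0.4189, -0.0837, 0.0602]
eef_rot: [0.207, 0.978, 0.006, -0.034]
contact_force: [-0.3, 0.5, -1.8]
opening: 0.268
finger_force: 45.0
```

```bash
cat >> h.py <<'E'
def st(ty,tx,tz=None,phi=156.1,pitch=None):
    """offsets in tool axes to reach rack pose (tx,ty,tz) for TCP"""
    rk();p,q=pose();M=q.as_matrix();print('pitch',M[2,0].round(3),'roll',M[2,1].round(3),'q',np.round(r.get_state()['q'],2))
    g=np.array([*rack(tx,ty),p[2] if tz is None else tz]);print('dp',(q.inv().apply(g-p)*1000).round(1),'twz',round(-np.deg2rad(phi-np.rad2deg(np.arctan2(M[1,0],M[0,0]))),4))
def held():
    p,q=pose();s,T=cam('wrist');W=cloud(s,T)
    k=W[(W[...,2]>p[2]-.012)&(W[...,2]<p[2]+.03)&(np.hypot(W[...,0]-p[0],W[...,1]-p[1])<.12)]
    loc=q.inv().apply(k-p);loc=loc[(abs(loc[:,1])<.016)&(loc[:,0]>.015)];print('butt x',np.percentile(loc[:,0],99.5).round(4),'slope z',np.polyfit(loc[:,0],loc[:,2],1).round(4),'y',np.polyfit(loc[:,0],loc[:,1],1).round(4))
E
python3 -c "
from h import *
held();st(.093,-.13,.046)"
```

```text
butt x 0.0766 slope z [0.0078 0.0008] y [-0.001  -0.0003]
rack x,y -0.1293 0.0954 z 0.0607 F rack -0.0 0.7 -1.8 mom [-0.02 -0.07 -0.02] phi 156.13 op 0.27 ff 45.0 t 15.85
pitch 0.068 roll -0.001 q [ 0.35  0.89 -0.4   2.22  1.13  0.32  0.11]
dp [-0.3 -2.3 14.7] twz 0.0004
```

>>> step_arm(motion=[{"dp": [0,-2,10],"twist": [0,0,0],"hand": -1},{"dp": [0,-2,14.5],"twist": [0,0,0],"hand": -1},{"dp": [0,-2,14.5],"twist": [0,0,0],"hand": -1}])

```text
clock: 16.23
tool_pos: [0.4171, -0.0864, 0.0466]
eef_rot: [0.207, 0.978, 0.006, -0.033]
contact_force: [0.1, 0.1, -1.3]
opening: 0.271
finger_force: 45.0
```

>>> step_arm(motion=[{"dp": [-8,0,0],"twist": [0,0,0],"hand": -1},{"dp": [-16,0,0],"twist": [0,0,0],"hand": -1},{"dp": [-25,0,0],"twist": [0,0,0],"hand": -1},{"dp": [-32,0,0],"twist": [0,0,0],"hand": -1}])

```text
clock: 16.73
tool_pos: [0.4463, -0.0998, 0.0448]
eef_rot: [0.208, 0.978, 0.006, -0.033]
contact_force: [-1.2, 1.4, 1.1]
opening: 0.269
finger_force: 45.0
```

```bash
python3 -c "
from h import *
st(.093,-.074,.042)"
```

```text
rack x,y -0.0978 0.092 z 0.0448 F rack -1.7 0.8 1.1 mom [-0.01  0.   -0.01] phi 156.0 op 0.269 ff 45.0 t 16.725
pitch 0.067 roll -0.002 q [ 0.4   0.94 -0.44  2.13  1.08  0.38  0.21]
dp [-23.9   1.1   1.2] twz -0.0018
```

>>> step_arm(motion=[{"dp": [-8,1,0],"twist": [0,-0.01,0],"hand": -1},{"dp": [-16,1,0.5],"twist": [0,-0.02,0],"hand": -1},{"dp": [-24,1,1],"twist": [0,-0.03,0],"hand": -1},{"dp": [-24,1,1],"twist": [0,-0.03,0],"hand": -1}])

```text
clock: 17.23
tool_pos: [0.4692, -0.1089, 0.0416]
eef_rot: [0.208, 0.978, 0.002, -0.018]
contact_force: [0.7, -0.7, -0.6]
opening: 0.27
finger_force: 45.0
```

>>> step_arm(motion=[{"dp": [-7,0,0.5],"twist": [0,-0.01,0],"hand": -1},{"dp": [-14,0,1],"twist": [0,-0.02,0],"hand": -1},{"dp": [-20,0,1.5],"twist": [0,-0.03,0],"hand": -1},{"dp": [-26,0,2],"twist": [0,-0.03,0],"hand": -1},{"dp": [-26,0,2],"twist": [0,-0.03,0],"hand": -1}])

```text
clock: 17.85
tool_pos: [0.4758, -0.1129, 0.0379]
eef_rot: [0.205, 0.979, -0.0, -0.018]
contact_force: [-30.5, 14.5, 20.9]
opening: 0.266
finger_force: 45.0
```

```bash
python3 -c "
from h import *
st(.093,-.026,.0385);held()"
```

```text
rack x,y -0.0656 0.0919 z 0.0379 F rack -33.8 0.9 20.9 mom [3.2  6.16 0.01] phi 156.34 op 0.266 ff 45.0 t 17.85
pitch 0.035 roll -0.007 q [ 0.41  0.96 -0.44  2.06  1.07  0.41  0.25]
dp [-39.5   0.9  -2. ] twz 0.0042
butt x 0.0783 slope z [0.0397 0.0005] y [-0.0015 -0.0003]
```

Slot 4 is blocked: the tip stopped about 38 mm short. I'll withdraw.

>>> step_arm(motion=[{"dp": [15,0,-2],"twist": [0,0.03,0],"hand": -1},{"dp": [35,0,-2],"twist": [0,0.03,0],"hand": -1},{"dp": [50,0,-2],"twist": [0,0.03,0],"hand": -1},{"dp": [65,0,-1],"twist": [0,0.03,0],"hand": -1}])

```text
clock: 18.4
tool_pos: [0.4331, -0.0929, 0.0402]
eef_rot: [0.208, 0.978, 0.003, -0.018]
contact_force: [0.0, -0.4, -2.7]
opening: 0.271
finger_force: 45.0
```

```bash
python3 -c "
from h import *
st(.093,-.13,.0425);held()"
```

```text
rack x,y -0.1127 0.0929 z 0.0402 F rack 0.2 -0.3 -2.7 mom [-0.07 -0.07 -0.01] phi 155.95 op 0.271 ff 45.0 t 18.4
pitch 0.036 roll -0.002 q [ 0.29  0.93 -0.29  2.2   1.27  0.23 -0.01]
dp [17.4  0.1 -1.7] twz -0.0026
butt x 0.0779 slope z [0.0327 0.0005] y [ 0.0004 -0.0004]
```

>>> step_arm(motion=[{"dp": [10,0,0],"twist": [0,0,0],"hand": -1},{"dp": [18,0,-12],"twist": [0,0.02,0],"hand": -1},{"dp": [18,0,-12],"twist": [0,0.045,0],"hand": -1},{"dp": [18,0,-12],"twist": [0,0.045,0],"hand": -1}])

```text
clock: 18.95
tool_pos: [0.418, -0.0861, 0.0528]
eef_rot: [0.209, 0.977, 0.008, -0.039]
contact_force: [0.4, -0.4, -1.9]
opening: 0.266
finger_force: 45.0
```

>>> step_arm(motion=[{"dp": [0,-25,0],"twist": [0,0,0],"hand": -1},{"dp": [0,-50,0],"twist": [0,0,0],"hand": -1},{"dp": [0,-62,0],"twist": [0,0,0],"hand": -1},{"dp": [0,-62,0],"twist": [0,0,0],"hand": -1}])

```text
clock: 19.45
tool_pos: [0.3914, -0.1427, 0.0529]
eef_rot: [0.208, 0.977, 0.007, -0.04]
contact_force: [0.3, 0.1, -2.4]
opening: 0.268
finger_force: 45.0
```

```bash
python3 -c "
from h import *
st(.031,-.13,.0445);held()"
```

```text
rack x,y -0.1306 0.0305 z 0.0529 F rack 0.2 0.2 -2.4 mom [ 0.02 -0.1   0.07] phi 155.91 op 0.268 ff 45.0 t 19.45
pitch 0.082 roll -0.003 q [ 0.46  0.9  -0.34  2.24  1.16  0.28  0.22]
dp [-1.3  0.6  8.4] twz -0.0033
butt x 0.0779 slope z [0.0328 0.0005] y [-0.0003 -0.0004]
```

>>> step_arm(motion=[{"dp": [0,0.5,5],"twist": [0,0,0],"hand": -1},{"dp": [0,0.5,8.5],"twist": [0,0,0],"hand": -1},{"dp": [0,0.5,8.5],"twist": [0,0,0],"hand": -1}])

```text
clock: 19.88
tool_pos: [0.3912, -0.1409, 0.0442]
eef_rot: [0.207, 0.977, 0.007, -0.041]
contact_force: [0.1, 0.5, -1.1]
opening: 0.27
finger_force: 45.0
```

>>> step_arm(motion=[{"dp": [-8,0,-0.5],"twist": [0,0,0],"hand": -1},{"dp": [-16,0,-1],"twist": [0,0,0],"hand": -1},{"dp": [-25,0,-1.5],"twist": [0,0,0],"hand": -1},{"dp": [-32,0,-2],"twist": [0,0,0],"hand": -1}])

```text
clock: 20.38
tool_pos: [0.4204, -0.1546, 0.0439]
eef_rot: [0.208, 0.977, 0.007, -0.041]
contact_force: [-1.0, 0.5, -0.8]
opening: 0.268
finger_force: 45.0
```

```bash
python3 -c "
from h import *
st(.031,-.076,.0415)"
```

```text
rack x,y -0.0994 0.0313 z 0.0439 F rack -1.1 0.1 -0.8 mom [-0.04 -0.07 -0.04] phi 156.0 op 0.268 ff 45.0 t 20.375
pitch 0.082 roll -0.003 q [ 0.52  0.94 -0.42  2.14  1.06  0.38  0.35]
dp [-23.5  -0.3   0.5] twz -0.0018
```

>>> step_arm(motion=[{"dp": [-8,0,0],"twist": [0,-0.01,0],"hand": -1},{"dp": [-16,0,0.5],"twist": [0,-0.018,0],"hand": -1},{"dp": [-24,0,1],"twist": [0,-0.025,0],"hand": -1},{"dp": [-24,0,1],"twist": [0,-0.025,0],"hand": -1}])

```text
clock: 20.88
tool_pos: [0.4428, -0.1645, 0.0409]
eef_rot: [0.208, 0.978, 0.005, -0.028]
contact_force: [0.0, 0.7, -1.9]
opening: 0.266
finger_force: 45.0
```

>>> step_arm(motion=[{"dp": [-7,0,0.5],"twist": [0,-0.01,0],"hand": -1},{"dp": [-14,0,1],"twist": [0,-0.02,0],"hand": -1},{"dp": [-20,0,1.5],"twist": [0,-0.02,0],"hand": -1},{"dp": [-20,0,1.5],"twist": [0,-0.02,0],"hand": -1}])

```text
clock: 21.38
tool_pos: [0.4611, -0.1727, 0.0383]
eef_rot: [0.208, 0.978, 0.003, -0.018]
contact_force: [0.1, -1.1, 1.1]
opening: 0.271
finger_force: 45.0
```

```bash
python3 -c "
from h import *
st(.031,-.027,.0385)"
```

```text
rack x,y -0.0548 0.0312 z 0.0383 F rack 0.5 -0.9 1.1 mom [-0.15 -0.27 -0.04] phi 155.97 op 0.271 ff 45.0 t 21.375
pitch 0.036 roll -0.002 q [ 0.53  0.96 -0.44  2.05  1.05  0.41  0.4 ]
dp [-27.8  -0.2  -1.2] twz -0.0023
```

>>> step_arm(motion=[{"dp": [-8,0,-0.4],"twist": [0,0,0],"hand": -1},{"dp": [-16,0,-0.8],"twist": [0,0,0],"hand": -1},{"dp": [-24,0,-1],"twist": [0,0,0],"hand": -1},{"dp": [-31,0,-1],"twist": [0,0,0],"hand": -1},{"dp": [-32,0,-1],"twist": [0,0,0],"hand": -1}])

```text
clock: 22.0
tool_pos: [0.4875, -0.1848, 0.0379]
eef_rot: [0.208, 0.978, 0.002, -0.021]
contact_force: [-6.4, 2.9, 4.4]
opening: 0.271
finger_force: 45.0
```

```bash
python3 -c "
from h import *
rk()"
```

```text
rack x,y -0.0257 0.0309 z 0.0379 F rack -7.0 0.1 4.4 mom [0.37 0.97 0.02] phi 156.02 op 0.271 ff 45.0 t 22.0
```

>>> step_arm(motion=[{"dp": [-4,0,0],"twist": [0,0,0],"hand": -1},{"dp": [-4,0,0],"twist": [0,0,0],"hand": -1},{"dp": [0,0,0],"twist": [0,0,0],"hand": -0.1},{"dp": [0,0,0],"twist": [0,0,0],"hand": -0.1},{"dp": [0,0,0],"twist": [0,0,0],"hand": -0.1}])

```text
clock: 22.62
tool_pos: [0.4902, -0.1858, 0.0382]
eef_rot: [0.208, 0.978, 0.002, -0.018]
contact_force: [-0.4, 0.0, 0.6]
opening: 0.447
finger_force: 0.0
```

>>> step_arm(motion=[{"dp": [0,0,-15],"twist": [0,0,0],"hand": -0.1},{"dp": [5,0,-50],"twist": [0,0,0],"hand": -0.1},{"dp": [40,0,-90],"twist": [0,-0.036,0],"hand": 0},{"dp": [60,50,-90],"twist": [0,-0.036,0],"hand": 0.2},{"dp": [60,100,-90],"twist": [0,-0.036,0],"hand": 0.2}])

```text
clock: 23.25
tool_pos: [0.4779, -0.0703, 0.1317]
eef_rot: [0.208, 0.978, -0.002, -0.0]
contact_force: [2.1, -0.9, 0.6]
opening: 0.6
finger_force: 0.0
```

```bash
python3 -c "
from scr import *
rk();handles();plan([(.48,.08,.13,170),(.5345,.2955,.13,187.6),(.5345,.2955,.03,187.6)])"
```

```text
rack x,y -0.081 0.1317 z 0.1317 F rack 2.3 0.1 0.6 mom [-0.02 -0.06 -0.06] phi 155.97 op 0.6 ff 0.0 t 23.25
top [505.2 290.8] [96.6 27.1] yaw 6.8 grip [534.5 294.3]
top [475.5 390.7] [96.1 27.7] yaw 5.77 grip [504.9 393.7]
at [ 0.4821 -0.0639  0.1321] phi 156.51 tilt [-0.003  0.005 -1.   ]
dp [ 59.3 131.1   2.6] twist [ 0.0048  0.0036 -0.2354] rows 2.3
dp [-16.3 221.7   0. ] twist [ 0.      0.     -0.3072] rows 3.6
dp [  0.   0. 100.] twist [0. 0. 0.] rows 1.6
```

>>> step_arm(motion=[{"dp": [25,55,2],"twist": [0,0,-0.1],"hand": 0.2},{"dp": [45,100,2],"twist": [0,0,-0.2],"hand": 0.2},{"dp": [59,131,2],"twist": [0,0,-0.235],"hand": 0.2},{"dp": [59,131,2],"twist": [0,0,-0.235],"hand": 0.2}])

```text
clock: 23.85
tool_pos: [0.4783, 0.076, 0.1287]
eef_rot: [0.089, 0.996, 0.0, -0.0]
contact_force: [-0.2, -0.1, -0.6]
opening: 0.601
finger_force: 0.0
```

>>> step_arm(motion=[{"dp": [-5,60,0],"twist": [0,0,-0.1],"hand": 0.2},{"dp": [-10,120,0],"twist": [0,0,-0.2],"hand": 0.2},{"dp": [-16,180,0],"twist": [0,0,-0.3],"hand": 0.2},{"dp": [-16,222,0],"twist": [0,0,-0.307],"hand": 0.2},{"dp": [-16,222,0],"twist": [0,0,-0.307],"hand": 0.2}])

```text
clock: 24.48
tool_pos: [0.5344, 0.2907, 0.1277]
eef_rot: [-0.062, 0.998, 0.001, -0.001]
contact_force: [0.1, -0.5, 0.7]
opening: 0.599
finger_force: 0.0
```

```bash
python3 -c "
from scr import *
rk();handles();plan([(.5350,.2960,.03,187.4)])"
```

```text
rack x,y -0.1755 0.4846 z 0.1277 F rack 0.3 -0.4 0.7 mom [-0.02 -0.   -0.02] phi -172.85 op 0.599 ff 0.0 t 24.475
top [499.1 290.8] [84.9 24.6] yaw 7.45 grip [528.3 294.6]
top [475.5 389.9] [95.9 26.8] yaw 6.77 grip [504.8 393.3]
rack handle x [-0.1039 -0.0103] y [0.1397 0.1644] z 0.0385
rack handle x [-0.1043 -0.0103] y [0.0164 0.0414] z 0.0387
wrist [476.6 392.9] [96.4 28.3] yaw 5.95 grip [506.  395.9]
wrist [506.1 293.5] [95.6 27.8] yaw 6.93 grip [535.4 297. ]
at [0.5345 0.2857 0.1269] phi -173.04 tilt [ 0.003 -0.005 -1.   ]
dp [-2.  10.6 96.9] twist [-0.0046 -0.0031 -0.0078] rows 1.6
```

>>> step_arm(motion=[{"dp": [-2,10.5,20],"twist": [-0.004,0.04,-0.008],"hand": 0.2},{"dp": [-2,10.5,60],"twist": [-0.004,0.04,-0.008],"hand": 0.2},{"dp": [-2,10.5,96.5],"twist": [-0.004,0.04,-0.008],"hand": 0.2},{"dp": [-2,10.5,96.5],"twist": [-0.004,0.04,-0.008],"hand": 0.2},{"dp": [-2,10.5,96.5],"twist": [-0.004,0.04,-0.008],"hand": -1}])

```text
clock: 25.2
tool_pos: [0.535, 0.2961, 0.0307]
eef_rot: [-0.064, 0.998, -0.001, -0.021]
contact_force: [-0.8, 0.8, 0.3]
opening: 0.508
finger_force: 0.0
```

>>> step_arm(motion=[{"dp": [0,0,0],"twist": [0,0,0],"hand": -1},{"dp": [0,0,0],"twist": [0,0,0],"hand": -1},{"dp": [0,0,0],"twist": [0,0,0],"hand": -1},{"dp": [0,0,0],"twist": [0,0,0],"hand": -1},{"dp": [0,0,0],"twist": [0,0,0],"hand": -1}])

```text
clock: 25.82
tool_pos: [0.5348, 0.2981, 0.0311]
eef_rot: [-0.065, 0.998, -0.001, -0.021]
contact_force: [-0.6, -2.4, 6.4]
opening: 0.269
finger_force: 44.9
```

```bash
python3 -c "
from scr import *
rk();p,q=pose();print(q.as_matrix()[2]);plan([(*p[:2],.125,187),(.44,.1,.125,172)])"
```

```text
rack x,y -0.1781 0.4916 z 0.0311 F rack 0.4 -2.4 6.4 mom [-0.62  0.06 -0.01] phi -172.5 op 0.269 ff 44.9 t 25.825
[ 0.04209541  0.00111266 -0.99911298]
at [0.5348 0.2981 0.0311] phi -172.5 tilt [ 0.042  0.001 -0.999]
dp [  4.    0.1 -93.9] twist [ 0.0009 -0.0421  0.0087] rows 1.5
dp [ 118.2 -185.1    0. ] twist [0.     0.     0.2618] rows 3.5
```

>>> step_arm(motion=[{"dp": [1,0,-30],"twist": [0,0,0],"hand": -1},{"dp": [3,0,-65],"twist": [0,0,0],"hand": -1},{"dp": [4,0,-94],"twist": [0,0,0],"hand": -1},{"dp": [40,-50,-94],"twist": [0,0,0.1],"hand": -1},{"dp": [80,-90,-96],"twist": [0,0,0.2],"hand": -1}])

```text
clock: 26.45
tool_pos: [0.4705, 0.1977, 0.1295]
eef_rot: [0.037, 0.999, -0.002, -0.021]
contact_force: [0.2, -0.7, -1.8]
opening: 0.267
finger_force: 44.9
```

```bash
python3 -c "
from scr import *
rk();plan([(.39,.0,.125,165),(*rack(-.135,-.031),.12,156.1)])"
```

```text
rack x,y -0.1963 0.3737 z 0.1295 F rack 0.5 -0.5 -1.8 mom [ 0.04 -0.06  0.01] phi 175.81 op 0.267 ff 44.9 t 26.45
at [0.4705 0.1977 0.1295] phi 175.81 tilt [ 0.042 -0.006 -0.999]
dp [  65.6 -203.     8.5] twist [-0.0101 -0.0415  0.1887] rows 3.4
dp [ -24.5 -197.5    5. ] twist [0.     0.     0.1553] rows 3.2
```

>>> step_arm(motion=[{"dp": [15,-55,3],"twist": [0,0,0.05],"hand": -1},{"dp": [30,-110,6],"twist": [0,0,0.1],"hand": -1},{"dp": [41,-165,8],"twist": [0,0,0.16],"hand": -1},{"dp": [41,-201,8],"twist": [-0.005,0,0.189],"hand": -1},{"dp": [41,-201,8],"twist": [-0.005,0,0.189],"hand": -1}])

```text
clock: 27.08
tool_pos: [0.4152, -0.0016, 0.1243]
eef_rot: [0.131, 0.991, -0.003, -0.021]
contact_force: [1.1, 0.1, -2.4]
opening: 0.271
finger_force: 44.9
```

>>> step_arm(motion=[{"dp": [0,-55,2],"twist": [0,0,0.05],"hand": -1},{"dp": [0,-110,3],"twist": [0,0,0.1],"hand": -1},{"dp": [0,-160,5],"twist": [0,0,0.155],"hand": -1},{"dp": [0,-204,5],"twist": [0,0,0.155],"hand": -1},{"dp": [0,-204,5],"twist": [0,0,0.155],"hand": -1}])

```text
clock: 27.7
tool_pos: [0.3632, -0.1983, 0.1211]
eef_rot: [0.208, 0.978, -0.004, -0.021]
contact_force: [-0.4, 0.9, -1.5]
opening: 0.271
finger_force: 44.9
```

```bash
python3 -c "
from scr import *
held();st(-.031,-.13,.055)"
```

```text
butt x 0.0763 slope z [0.0459 0.0016] y [ 0.0116 -0.0003]
rack x,y -0.1337 -0.0291 z 0.1213 F rack -0.3 0.3 -1.5 mom [ 0.09 -0.03 -0.05] phi 156.19 op 0.268 ff 44.9 t 27.75
pitch 0.038 roll -0.014 q [ 0.68  0.76 -0.5   2.26  1.02  0.41  0.47]
dp [-6.3 -1.  66.1] twz 0.0015
```

>>> step_arm(motion=[{"dp": [-2,-1,30],"twist": [-0.014,0.02,0],"hand": -1},{"dp": [-5,-1,55],"twist": [-0.014,0.046,0],"hand": -1},{"dp": [-5,-1,66],"twist": [-0.014,0.046,0],"hand": -1},{"dp": [-5,-1,66],"twist": [-0.014,0.046,0],"hand": -1}])

```text
clock: 28.25
tool_pos: [0.3665, -0.1962, 0.0548]
eef_rot: [0.203, 0.978, 0.009, -0.042]
contact_force: [0.1, 0.1, -1.1]
opening: 0.272
finger_force: 44.9
```

>>> step_arm(motion=[{"dp": [0,0,0],"twist": [0,0,0],"hand": -1}])

```text
clock: 28.38
tool_pos: [0.3662, -0.1973, 0.0557]
eef_rot: [0.204, 0.978, 0.009, -0.041]
contact_force: [-0.2, 0.1, -1.2]
opening: 0.266
finger_force: 44.9
```

```bash
python3 -c "
from scr import *
held();st(-.031,-.13,.0445)"
```

```text
butt x 0.0762 slope z [0.0458 0.0016] y [ 0.0112 -0.0003]
rack x,y -0.1315 -0.03 z 0.0559 F rack 0.1 -0.4 -1.7 mom [-0.12 -0.08  0.03] phi 156.4 op 0.264 ff 44.9 t 28.425
pitch 0.084 roll -0.0 q [ 0.62  0.9  -0.38  2.24  1.17  0.32  0.36]
dp [-2.4 -1.  11.2] twz 0.0052
```

>>> step_arm(motion=[{"dp": [0,0,6],"twist": [0,0,-0.005],"hand": -1},{"dp": [0,0,11],"twist": [0,0,-0.005],"hand": -1},{"dp": [0,0,11],"twist": [0,0,-0.005],"hand": -1}])

```text
clock: 28.8
tool_pos: [0.3645, -0.1981, 0.0441]
eef_rot: [0.203, 0.978, 0.008, -0.042]
contact_force: [0.8, 0.3, -0.9]
opening: 0.266
finger_force: 44.9
```

>>> step_arm(motion=[{"dp": [-8,0,-0.5],"twist": [0,0,0],"hand": -1},{"dp": [-16,0,-1],"twist": [0,0,0],"hand": -1},{"dp": [-25,0,-1.5],"twist": [0,0,0],"hand": -1},{"dp": [-32,0,-2],"twist": [0,0,0],"hand": -1}])

```text
clock: 29.3
tool_pos: [0.394, -0.211, 0.0437]
eef_rot: [0.203, 0.978, 0.008, -0.042]
contact_force: [-1.7, 0.2, -0.8]
opening: 0.27
finger_force: 44.9
```

```bash
python3 -c "
from h import *
st(-.031,-.076,.0415)"
```

```text
rack x,y -0.1006 -0.0309 z 0.0437 F rack -1.6 -0.5 -0.8 mom [-0.04 -0.09  0.03] phi 156.58 op 0.27 ff 44.9 t 29.3
pitch 0.085 roll -0.001 q [ 0.65  0.94 -0.44  2.14  1.08  0.39  0.47]
dp [-24.7  -0.3   0.1] twz 0.0083
```

>>> step_arm(motion=[{"dp": [-8,0,0],"twist": [0,-0.01,0],"hand": -1},{"dp": [-16,0,0.2],"twist": [0,-0.018,0],"hand": -1},{"dp": [-25,0,0.4],"twist": [0,-0.02,0],"hand": -1},{"dp": [-25,0,0.4],"twist": [0,-0.02,0],"hand": -1}])

```text
clock: 29.8
tool_pos: [0.4179, -0.221, 0.0412]
eef_rot: [0.203, 0.979, 0.006, -0.031]
contact_force: [0.3, -0.6, -1.4]
opening: 0.266
finger_force: 44.9
```

>>> step_arm(motion=[{"dp": [-7,0,0.3],"twist": [0,-0.01,0],"hand": -1},{"dp": [-14,0,0.6],"twist": [0,-0.018,0],"hand": -1},{"dp": [-21,0,1],"twist": [0,-0.018,0],"hand": -1},{"dp": [-21,0,1],"twist": [0,-0.018,0],"hand": -1}])

```text
clock: 30.3
tool_pos: [0.4353, -0.2288, 0.039]
eef_rot: [0.203, 0.979, 0.004, -0.024]
contact_force: [-2.9, 0.5, 4.2]
opening: 0.267
finger_force: 44.9
```

```bash
python3 -c "
from h import *
st(-.031,-.0285,.0385)"
```

```text
rack x,y -0.0556 -0.0305 z 0.039 F rack -2.8 -0.7 4.2 mom [0.21 0.45 0.03] phi 156.6 op 0.267 ff 44.9 t 30.3
pitch 0.048 roll -0.001 q [ 0.67  0.97 -0.47  2.04  1.04  0.45  0.54]
dp [-27.1  -0.8  -0.8] twz 0.0087
```

>>> step_arm(motion=[{"dp": [-8,0,-0.4],"twist": [0,0,0],"hand": -1},{"dp": [-16,0,-0.8],"twist": [0,0,0],"hand": -1},{"dp": [-24,0,-1.2],"twist": [0,0,0],"hand": -1},{"dp": [-32,0,-1.4],"twist": [0,0,0],"hand": -1},{"dp": [-33,0,-1.4],"twist": [0,0,0],"hand": -1}])

```text
clock: 30.92
tool_pos: [0.442, -0.2319, 0.037]
eef_rot: [0.201, 0.978, 0.006, -0.047]
contact_force: [-42.4, 24.6, 30.9]
opening: 0.272
finger_force: 45.1
```

```bash
python3 -c "
from h import *
rk()"
```

```text
rack x,y -0.0482 -0.0305 z 0.037 F rack -48.7 5.4 30.9 mom [ 5.4   8.99 -0.46] phi 156.76 op 0.272 ff 45.1 t 30.925
```

>>> step_arm(motion=[{"dp": [15,0,0],"twist": [0,0,0],"hand": -1},{"dp": [32,0,1],"twist": [0,0,0],"hand": -1},{"dp": [32,0,1],"twist": [0,0,0],"hand": -1}])

```text
clock: 31.3
tool_pos: [0.4359, -0.2291, 0.0392]
eef_rot: [0.202, 0.979, 0.004, -0.024]
contact_force: [-2.1, 0.5, 0.5]
opening: 0.268
finger_force: 45.0
```

```bash
python3 -c "
from h import *
st(-.031,-.113,.04);held()"
```

```text
rack x,y -0.0549 -0.0305 z 0.0392 F rack -2.1 -0.4 0.5 mom [ 0.24  0.51 -0.04] phi 156.63 op 0.268 ff 45.0 t 31.3
pitch 0.049 roll -0.001 q [ 0.67  0.97 -0.47  2.04  1.04  0.45  0.55]
dp [58.   0.1  2. ] twz 0.0093
butt x 0.0826 slope z [ 0.078  -0.0003] y [ 0.0086 -0.0004]
```

>>> step_arm(motion=[{"dp": [10,0,0.5],"twist": [0,0.015,0],"hand": -1},{"dp": [25,0,1],"twist": [0,0.03,0],"hand": -1},{"dp": [42,0,1.5],"twist": [0,0.03,0],"hand": -1},{"dp": [58,0,2],"twist": [0,0.03,0],"hand": -1},{"dp": [58,0,2],"twist": [0,0.03,0],"hand": -1}])

```text
clock: 31.98
tool_pos: [0.382, -0.2059, 0.0399]
eef_rot: [0.202, 0.979, 0.007, -0.039]
contact_force: [0.1, 0.0, -2.4]
opening: 0.27
finger_force: 45.0
```

>>> step_arm(motion=[{"dp": [10,0,0],"twist": [0,0,0],"hand": -1},{"dp": [16,0,-12],"twist": [0,0.02,0],"hand": -1},{"dp": [16,0,-12],"twist": [0,0.04,0],"hand": -1},{"dp": [16,0,-12],"twist": [0,0.04,0],"hand": -1}])

```text
clock: 32.48
tool_pos: [0.371, -0.2008, 0.053]
eef_rot: [0.203, 0.977, 0.012, -0.056]
contact_force: [0.4, 0.5, -1.1]
opening: 0.267
finger_force: 45.0
```

```bash
python3 -c "
from h import *
st(-.093,-.125,.054);held()"
```

```text
rack x,y -0.1258 -0.0309 z 0.053 F rack 0.2 0.6 -1.1 mom [-0.01 -0.14  0.01] phi 156.52 op 0.267 ff 45.0 t 32.475
pitch 0.115 roll 0.0 q [ 0.66  0.92 -0.44  2.19  1.06  0.39  0.48]
dp [ -0.2 -62.1  -1.1] twz 0.0074
butt x 0.0826 slope z [ 0.0894 -0.0003] y [ 0.0074 -0.0004]
```

>>> step_arm(motion=[{"dp": [0,-25,0],"twist": [0,0,0],"hand": -1},{"dp": [0,-50,0],"twist": [0,0,0],"hand": -1},{"dp": [0,-62,0],"twist": [0,0,0],"hand": -1},{"dp": [0,-62,0],"twist": [0,0,0],"hand": -1}])

```text
clock: 33.02
tool_pos: [0.345, -0.2577, 0.053]
eef_rot: [0.203, 0.977, 0.012, -0.057]
contact_force: [-0.6, 0.5, -1.7]
opening: 0.271
finger_force: 45.0
```

>>> step_arm(motion=[{"dp": [0,0,6],"twist": [0,0.01,0],"hand": -1},{"dp": [0,0,10],"twist": [0,0.01,0],"hand": -1},{"dp": [0,0,10],"twist": [0,0.01,0],"hand": -1}])

```text
clock: 33.4
tool_pos: [0.3443, -0.2561, 0.0428]
eef_rot: [0.202, 0.977, 0.013, -0.062]
contact_force: [0.7, -0.5, -1.3]
opening: 0.266
finger_force: 45.0
```

```bash
python3 -c "
from h import *
st(-.093,-.095,.043);held()"
```

```text
rack x,y -0.1278 -0.0923 z 0.0428 F rack 0.8 -0.2 -1.3 mom [-0.08 -0.11  0.08] phi 156.67 op 0.266 ff 45.0 t 33.4
pitch 0.127 roll -0.0 q [ 0.79  0.95 -0.45  2.16  1.06  0.43  0.62]
dp [-32.5  -1.   -4.4] twz 0.01
butt x 0.0826 slope z [ 0.0896 -0.0003] y [ 0.0077 -0.0004]
```

>>> step_arm(motion=[{"dp": [-8,0,-0.8],"twist": [0,0,0],"hand": -1},{"dp": [-16,0,-1.7],"twist": [0,0,0],"hand": -1},{"dp": [-25,0,-2.7],"twist": [0,0,0],"hand": -1},{"dp": [-33,0,-3.7],"twist": [0,0,0],"hand": -1}])

```text
clock: 33.95
tool_pos: [0.3754, -0.2704, 0.0427]
eef_rot: [0.203, 0.977, 0.013, -0.062]
contact_force: [0.0, 0.6, -2.9]
opening: 0.271
finger_force: 45.0
```

>>> step_arm(motion=[{"dp": [-8,0,-0.6],"twist": [0,-0.01,0],"hand": -1},{"dp": [-16,0,-1.2],"twist": [0,-0.018,0],"hand": -1},{"dp": [-25,0,-1.5],"twist": [0,-0.02,0],"hand": -1},{"dp": [-25,0,-1.5],"twist": [0,-0.02,0],"hand": -1}])

```text
clock: 34.45
tool_pos: [0.3984, -0.2802, 0.0409]
eef_rot: [0.203, 0.978, 0.011, -0.052]
contact_force: [-1.2, 0.1, -1.5]
opening: 0.265
finger_force: 45.0
```

```bash
python3 -c "
from h import *
st(-.093,-.048,.0395);held()"
```

```text
rack x,y -0.0685 -0.0924 z 0.0409 F rack -1.2 -0.4 -1.5 mom [-0.03 -0.1  -0.01] phi 156.57 op 0.265 ff 45.0 t 34.45
pitch 0.106 roll -0.0 q [ 0.82  0.98 -0.52  2.01  0.95  0.55  0.75]
dp [-20.6  -0.8  -0.8] twz 0.0082
butt x 0.0826 slope z [ 0.09   -0.0003] y [ 0.0079 -0.0004]
```

>>> step_arm(motion=[{"dp": [-8,0,-0.3],"twist": [0,-0.01,0],"hand": -1},{"dp": [-16,0,-0.6],"twist": [0,-0.016,0],"hand": -1},{"dp": [-24,0,-0.9],"twist": [0,-0.016,0],"hand": -1},{"dp": [-24,0,-0.9],"twist": [0,-0.016,0],"hand": -1}])

```text
clock: 35.0
tool_pos: [0.4205, -0.2897, 0.0393]
eef_rot: [0.203, 0.978, 0.009, -0.044]
contact_force: [-0.1, -0.2, -1.9]
opening: 0.265
finger_force: 45.0
```

>>> step_arm(motion=[{"dp": [-8,0,-0.6],"twist": [0,0,0],"hand": -1},{"dp": [-15,0,-1.2],"twist": [0,0,0],"hand": -1},{"dp": [-20,0,-1.6],"twist": [0,0,0],"hand": -1},{"dp": [-24,0,-2],"twist": [0,0,0],"hand": -1},{"dp": [-26,0,-2],"twist": [0,0,0],"hand": -1}])

```text
clock: 35.62
tool_pos: [0.4424, -0.2994, 0.0388]
eef_rot: [0.203, 0.978, 0.009, -0.046]
contact_force: [-4.3, 1.0, -0.7]
opening: 0.266
finger_force: 45.0
```

```bash
python3 -c "
from h import *
st(-.093,-.0224,.0395);held()"
```

```text
rack x,y -0.0205 -0.0922 z 0.0388 F rack -4.3 -0.8 -0.7 mom [ 0.35  0.59 -0.01] phi 156.59 op 0.266 ff 45.0 t 35.625
pitch 0.093 roll -0.001 q [ 0.83  1.02 -0.57  1.87  0.89  0.64  0.83]
dp [ 1.9 -0.8 -0.5] twz 0.0086
butt x 0.0826 slope z [ 0.0955 -0.0003] y [ 0.0079 -0.0004]
```

>>> step_arm(motion=[{"dp": [-4,0,0],"twist": [0,0,0],"hand": -1},{"dp": [-4,0,0],"twist": [0,0,0],"hand": -1},{"dp": [-1,0,0],"twist": [0,0,0],"hand": -0.1},{"dp": [-1,0,0],"twist": [0,0,0],"hand": -0.1},{"dp": [-1,0,0],"twist": [0,0,0],"hand": -0.1}])

```text
clock: 36.3
tool_pos: [0.4453, -0.3006, 0.0392]
eef_rot: [0.203, 0.978, 0.009, -0.044]
contact_force: [0.5, 0.7, -0.8]
opening: 0.452
finger_force: 0.0
```

>>> step_arm(motion=[{"dp": [0,0,-15],"twist": [0,0,0],"hand": -0.1},{"dp": [5,0,-50],"twist": [0,0,0],"hand": -0.1},{"dp": [40,0,-90],"twist": [0,-0.05,0],"hand": 0},{"dp": [60,50,-90],"twist": [0,-0.05,0],"hand": 0.2},{"dp": [60,100,-90],"twist": [0,-0.05,0],"hand": 0.2}])

```text
clock: 36.92
tool_pos: [0.4361, -0.1877, 0.1356]
eef_rot: [0.204, 0.979, 0.003, -0.019]
contact_force: [1.2, -1.0, 0.5]
opening: 0.596
finger_force: 0.0
```

```bash
python3 -c "
from scr import *
st(0,0);handles();plan([(.43,.0,.135,162),(.48,.21,.135,175),(.505,.395,.13,186)])"
```

```text
rack x,y -0.0716 0.0075 z 0.1356 F rack 1.5 -0.4 0.5 mom [-0.04 -0.1  -0.04] phi 156.47 op 0.596 ff 0.0 t 36.925
pitch 0.039 roll -0.002 q [ 0.69  0.79 -0.62  2.07  0.83  0.59  0.62]
dp [-71.5  -8.   -2.8] twz 0.0065
top [475.6 390.7] [95.5 27.4] yaw 5.48 grip [505.  393.5]
rack handle x [-0.1044 -0.0104] y [0.1397 0.1645] z 0.0387
rack handle x [-0.1047 -0.0719] y [0.0174 0.0402] z 0.0382
rack handle x [-0.1045 -0.0705] y [-0.1057 -0.0824] z 0.0379
at [ 0.4406 -0.1818  0.136 ] phi 157.15 tilt [ 0.036  0.005 -0.999]
dp [ 80.3 163.4   4.8] twist [ 0.0067 -0.0358 -0.0847] rows 2.9
dp [ 17.3 215.2   0. ] twist [ 0.      0.     -0.2269] rows 3.5
dp [ -8.8 186.5   5. ] twist [ 0.     0.    -0.192] rows 3.0
```

>>> step_arm(motion=[{"dp": [28,55,2],"twist": [0,0,-0.02],"hand": 0.2},{"dp": [56,110,4],"twist": [0,0,-0.05],"hand": 0.2},{"dp": [80,163,5],"twist": [0,0,-0.085],"hand": 0.2},{"dp": [80,163,5],"twist": [0,0,-0.085],"hand": 0.2}])

```text
clock: 37.52
tool_pos: [0.4292, -0.001, 0.1332]
eef_rot: [0.156, 0.988, 0.007, -0.018]
contact_force: [-0.5, -1.0, 0.2]
opening: 0.599
finger_force: 0.0
```

>>> step_arm(motion=[{"dp": [5,60,0],"twist": [0,0,-0.06],"hand": 0.2},{"dp": [10,120,0],"twist": [0,0,-0.12],"hand": 0.2},{"dp": [17,180,0],"twist": [0,0,-0.2],"hand": 0.2},{"dp": [17,215,0],"twist": [0,0,-0.227],"hand": 0.2},{"dp": [17,215,0],"twist": [0,0,-0.227],"hand": 0.2}])

```text
clock: 38.15
tool_pos: [0.4817, 0.2047, 0.134]
eef_rot: [0.048, 0.999, 0.008, -0.018]
contact_force: [0.2, -0.8, 0.5]
opening: 0.6
finger_force: 0.0
```

>>> step_arm(motion=[{"dp": [-3,60,2],"twist": [0,0,-0.06],"hand": 0.2},{"dp": [-6,120,4],"twist": [0,0,-0.12],"hand": 0.2},{"dp": [-9,186,5],"twist": [0,0,-0.192],"hand": 0.2},{"dp": [-9,186,5],"twist": [0,0,-0.192],"hand": 0.2},{"dp": [-9,186,5],"twist": [0,0,-0.192],"hand": 0.2}])

```text
clock: 38.78
tool_pos: [0.5078, 0.384, 0.1297]
eef_rot: [-0.047, 0.999, 0.007, -0.019]
contact_force: [-0.2, -1.4, -0.2]
opening: 0.602
finger_force: 0.0
```

```bash
python3 -c "
from scr import *
st(0,0);handles();plan([(.5055,.3955,.031,186)])"
```

```text
rack x,y -0.2376 0.5592 z 0.1297 F rack 0.4 -1.3 -0.2 mom [ 0.02 -0.03 -0.03] phi -174.65 op 0.602 ff 0.0 t 38.775
pitch 0.036 roll 0.016 q [-0.32  0.98 -0.75  1.59  0.75  0.9   0.33]
dp [  65.9 -603.9   -7.1] twz -5.7727
top [470.4 389.6] [85.7 24.7] yaw 6.63 grip [499.7 393. ]
rack handle x [-0.1038 -0.0101] y [0.1397 0.1645] z 0.0386
rack handle x [-0.1044 -0.01  ] y [0.0162 0.0417] z 0.0387
rack handle x [-0.1041 -0.0102] y [-0.1069 -0.0811] z 0.0386
wrist [476.2 393.5] [95.7 27.1] yaw 5.65 grip [505.5 396.4]
at [0.508  0.3833 0.1298] phi -174.7 tilt [ 0.036  0.015 -0.999]
dp [-2.2 10.8 99. ] twist [ 0.0156 -0.0362 -0.0125] rows 1.6
```

>>> step_arm(motion=[{"dp": [-2,11.5,20],"twist": [0.016,0.01,-0.009],"hand": 0.2},{"dp": [-2,11.5,60],"twist": [0.016,0.01,-0.009],"hand": 0.2},{"dp": [-2,11.5,99],"twist": [0.016,0.01,-0.009],"hand": 0.2},{"dp": [-2,11.5,99],"twist": [0.016,0.01,-0.009],"hand": 0.2},{"dp": [-2,11.5,99],"twist": [0.016,0.01,-0.009],"hand": -1}])

```text
clock: 39.5
tool_pos: [0.5047, 0.3977, 0.0318]
eef_rot: [-0.051, 0.998, -0.001, -0.023]
contact_force: [0.4, -3.4, -1.4]
opening: 0.507
finger_force: 0.0
```

>>> step_arm(motion=[{"dp": [0,0,0],"twist": [0,0,0],"hand": -1},{"dp": [0,0,0],"twist": [0,0,0],"hand": -1},{"dp": [0,0,0],"twist": [0,0,0],"hand": -1},{"dp": [0,0,0],"twist": [0,0,0],"hand": -1},{"dp": [0,0,0],"twist": [0,0,0],"hand": -1}])

```text
clock: 40.12
tool_pos: [0.5048, 0.3978, 0.0319]
eef_rot: [-0.052, 0.998, -0.001, -0.023]
contact_force: [-0.6, -6.5, 1.1]
opening: 0.266
finger_force: 45.0
```

>>> step_arm(motion=[{"dp": [1,0,-30],"twist": [0,0,0],"hand": -1},{"dp": [3,0,-65],"twist": [0,0,0],"hand": -1},{"dp": [4,0,-95],"twist": [0,0,0],"hand": -1},{"dp": [20,-50,-95],"twist": [0,0,0.05],"hand": -1},{"dp": [35,-90,-95],"twist": [0,0,0.1],"hand": -1}])

```text
clock: 40.75
tool_pos: [0.483, 0.3062, 0.1287]
eef_rot: [-0.002, 1.0, -0.0, -0.022]
contact_force: [0.8, -0.8, -3.1]
opening: 0.268
finger_force: 45.0
```

```bash
python3 -c "
from scr import *
st(0,0);held();plan([(.44,.1,.13,170),(.40,-.10,.13,161),(*rack(-.135,-.155),.12,156.1)])"
```

```text
rack x,y -0.2287 0.478 z 0.1287 F rack 1.1 -0.4 -3.1 mom [ 0.01 -0.09  0.01] phi -179.81 op 0.268 ff 45.0 t 40.75
pitch 0.045 roll -0.0 q [-0.24  0.91 -0.71  1.78  0.77  0.79  0.23]
dp [ -13.6 -529.8   -0.6] twz -5.8627
butt x 0.0757 slope z [0.0501 0.0024] y [ 0.0005 -0.0002]
at [0.4817 0.2981 0.1276] phi 179.89 tilt [ 0.048 -0.011 -0.999]
dp [  41.4 -198.2    1.8] twist [-0.0151 -0.0468  0.1728] rows 3.2
dp [   4.7 -203.9    0. ] twist [0.     0.     0.1571] rows 3.3
dp [  14.4 -227.6   10. ] twist [0.     0.     0.0855] rows 3.7
```

>>> step_arm(motion=[{"dp": [10,-55,0],"twist": [0,0,0.04],"hand": -1},{"dp": [20,-110,0],"twist": [0,0,0.09],"hand": -1},{"dp": [41,-165,0],"twist": [0,0,0.15],"hand": -1},{"dp": [41,-198,0],"twist": [0,0,0.172],"hand": -1},{"dp": [41,-198,0],"twist": [0,0,0.172],"hand": -1}])

```text
clock: 41.42
tool_pos: [0.4432, 0.1063, 0.1302]
eef_rot: [0.085, 0.996, -0.003, -0.023]
contact_force: [0.4, 0.8, -2.2]
opening: 0.267
finger_force: 45.0
```

>>> step_arm(motion=[{"dp": [2,-55,0],"twist": [0,0,0.04],"hand": -1},{"dp": [4,-110,0],"twist": [0,0,0.09],"hand": -1},{"dp": [5,-165,0],"twist": [0,0,0.14],"hand": -1},{"dp": [5,-204,0],"twist": [0,0,0.157],"hand": -1},{"dp": [5,-204,0],"twist": [0,0,0.157],"hand": -1}])

```text
clock: 42.05
tool_pos: [0.4046, -0.0932, 0.132]
eef_rot: [0.164, 0.986, -0.005, -0.022]
contact_force: [0.1, 0.4, -0.8]
opening: 0.267
finger_force: 45.0
```

>>> step_arm(motion=[{"dp": [4,-55,2],"twist": [0,0,0.02],"hand": -1},{"dp": [7,-110,5],"twist": [0,0,0.04],"hand": -1},{"dp": [11,-165,10],"twist": [0,0,0.06],"hand": -1},{"dp": [14,-220,10],"twist": [0,0,0.085],"hand": -1},{"dp": [14,-228,10],"twist": [0,0,0.085],"hand": -1}])

```text
clock: 42.68
tool_pos: [0.318, -0.3056, 0.1261]
eef_rot: [0.206, 0.978, -0.006, -0.022]
contact_force: [-0.1, 0.3, -2.1]
opening: 0.266
finger_force: 45.0
```

```bash
python3 -c "
from scr import *
held();st(-.155,-.13,.055)"
```

```text
butt x 0.0756 slope z [0.0499 0.0024] y [ 0.0001 -0.0003]
rack x,y -0.1313 -0.1469 z 0.1262 F rack 0.8 -0.3 -2.0 mom [-0.04  0.    0.02] phi 156.37 op 0.263 ff 45.0 t 42.725
pitch 0.039 roll -0.019 q [ 0.98  0.77 -0.55  2.18  0.96  0.5   0.81]
dp [-4.1 -6.7 71.2] twz 0.0047
```

>>> step_arm(motion=[{"dp": [-2,-6,30],"twist": [-0.019,0.02,0],"hand": -1},{"dp": [-3,-6,55],"twist": [-0.019,0.05,0.004],"hand": -1},{"dp": [-3,-6,70],"twist": [-0.019,0.05,0.004],"hand": -1},{"dp": [-3,-6,70],"twist": [-0.019,0.05,0.004],"hand": -1},{"dp": [-3,-6,70],"twist": [-0.019,0.05,0.004],"hand": -1}])

```text
clock: 43.35
tool_pos: [0.3169, -0.3085, 0.0567]
eef_rot: [0.204, 0.978, 0.009, -0.044]
contact_force: [0.4, 0.7, -1.1]
opening: 0.271
finger_force: 45.0
```

```bash
python3 -c "
from scr import *
held();st(-.155,-.13,.0455)"
```

```text
butt x 0.0756 slope z [0.0497 0.0024] y [ 0.0007 -0.0003]
rack x,y -0.1317 -0.1519 z 0.0568 F rack -0.0 0.2 -1.6 mom [-0.03 -0.   -0.01] phi 156.4 op 0.262 ff 45.0 t 43.4
pitch 0.09 roll -0.0 q [ 0.93  0.92 -0.45  2.16  1.07  0.43  0.74]
dp [-2.7 -3.2 11.1] twz 0.0052
```

>>> step_arm(motion=[{"dp": [0,-3,6],"twist": [0,0,0.005],"hand": -1},{"dp": [0,-3,11],"twist": [0,0,0.005],"hand": -1},{"dp": [0,-3,11],"twist": [0,0,0.005],"hand": -1}])

```text
clock: 43.78
tool_pos: [0.313, -0.3124, 0.0449]
eef_rot: [0.208, 0.977, 0.009, -0.045]
contact_force: [0.4, -0.2, -0.4]
opening: 0.269
finger_force: 45.0
```

>>> step_arm(motion=[{"dp": [-8,0,-0.5],"twist": [0,0,0],"hand": -1},{"dp": [-16,0,-1],"twist": [0,0,0],"hand": -1},{"dp": [-25,0,-1.5],"twist": [0,0,0],"hand": -1},{"dp": [-32,0,-2],"twist": [0,0,0],"hand": -1}])

```text
clock: 44.28
tool_pos: [0.3431, -0.3254, 0.0442]
eef_rot: [0.208, 0.977, 0.009, -0.045]
contact_force: [-1.3, 0.6, 0.4]
opening: 0.265
finger_force: 45.0
```

```bash
python3 -c "
from h import *
st(-.155,-.076,.0425)"
```

```text
rack x,y -0.1008 -0.1561 z 0.0442 F rack -1.4 0.0 0.4 mom [ 0.04 -0.03 -0.01] phi 155.98 op 0.265 ff 45.0 t 44.275
pitch 0.091 roll -0.001 q [ 0.94  0.96 -0.49  2.07  1.02  0.49  0.8 ]
dp [-24.9   1.2  -0.5] twz -0.0021
```

>>> step_arm(motion=[{"dp": [-8,1,-0.1],"twist": [0,-0.01,0],"hand": -1},{"dp": [-16,1,-0.3],"twist": [0,-0.018,0],"hand": -1},{"dp": [-25,1,-0.4],"twist": [0,-0.02,0],"hand": -1},{"dp": [-25,1,-0.4],"twist": [0,-0.02,0],"hand": -1}])

```text
clock: 44.78
tool_pos: [0.3669, -0.3347, 0.0423]
eef_rot: [0.208, 0.978, 0.007, -0.034]
contact_force: [-0.1, -0.6, -0.3]
opening: 0.267
finger_force: 45.0
```

>>> step_arm(motion=[{"dp": [-7,0,0.1],"twist": [0,-0.01,0],"hand": -1},{"dp": [-14,0,0.2],"twist": [0,-0.02,0],"hand": -1},{"dp": [-21,0,0.4],"twist": [0,-0.02,0],"hand": -1},{"dp": [-21,0,0.4],"twist": [0,-0.02,0],"hand": -1}])

```text
clock: 45.28
tool_pos: [0.3856, -0.3431, 0.0404]
eef_rot: [0.208, 0.978, 0.005, -0.025]
contact_force: [0.5, -0.8, -2.1]
opening: 0.273
finger_force: 45.0
```

```bash
python3 -c "
from h import *
st(-.155,-.0294,.04);held()"
```

```text
rack x,y -0.0548 -0.1551 z 0.0404 F rack 0.8 -0.5 -2.1 mom [-0.05 -0.13  0.03] phi 155.98 op 0.273 ff 45.0 t 45.275
pitch 0.051 roll -0.001 q [ 0.93  0.98 -0.51  1.97  0.99  0.52  0.84]
dp [-25.4   0.2  -0.9] twz -0.002
butt x 0.0756 slope z [0.0518 0.0024] y [ 0.0005 -0.0003]
```

>>> step_arm(motion=[{"dp": [-8,0,-0.4],"twist": [0,0,0],"hand": -1},{"dp": [-16,0,-0.6],"twist": [0,0,0],"hand": -1},{"dp": [-22,0,-1],"twist": [0,0,0],"hand": -1},{"dp": [-27,0,-1],"twist": [0,0,0],"hand": -1},{"dp": [-30,0,-1],"twist": [0,0,0],"hand": -1}])

```text
clock: 45.95
tool_pos: [0.4102, -0.3544, 0.0398]
eef_rot: [0.208, 0.978, 0.005, -0.028]
contact_force: [-6.5, 3.9, 8.0]
opening: 0.27
finger_force: 45.0
```

>>> step_arm(motion=[{"dp": [0,0,0],"twist": [0,0,0],"hand": -1}])

```text
clock: 46.08
tool_pos: [0.4102, -0.3544, 0.0398]
eef_rot: [0.208, 0.978, 0.005, -0.027]
contact_force: [-4.8, 2.5, 3.2]
opening: 0.269
finger_force: 45.0
```

```bash
python3 -c "
from h import *
rk();held()"
```

```text
rack x,y -0.0277 -0.1554 z 0.0398 F rack -5.4 0.4 3.2 mom [0.38 0.6  0.03] phi 156.0 op 0.269 ff 45.0 t 46.075
butt x 0.0756 slope z [0.0603 0.0024] y [-0.0001 -0.0003]
```

>>> step_arm(motion=[{"dp": [0,0,0],"twist": [0,0,0],"hand": -0.1},{"dp": [0,0,0],"twist": [0,0,0],"hand": -0.1},{"dp": [0,0,0],"twist": [0,0,0],"hand": -0.1},{"dp": [0,0,-20],"twist": [0,0,0],"hand": -0.1},{"dp": [5,0,-50],"twist": [0,0,0],"hand": -0.1}])

```text
clock: 46.75
tool_pos: [0.4102, -0.3539, 0.0912]
eef_rot: [0.208, 0.978, 0.005, -0.025]
contact_force: [-0.0, -0.2, 0.0]
opening: 0.447
finger_force: 0.0
```

>>> step_arm(motion=[{"dp": [40,20,-50],"twist": [0,-0.025,0],"hand": -1},{"dp": [60,40,-100],"twist": [0,-0.05,0],"hand": -1},{"dp": [60,100,-160],"twist": [0,-0.05,0],"hand": -1},{"dp": [60,150,-190],"twist": [0,-0.05,0],"hand": -1},{"dp": [60,150,-190],"twist": [0,-0.05,0],"hand": -1}])

```text
clock: 47.38
tool_pos: [0.4278, -0.193, 0.2865]
eef_rot: [0.205, 0.979, -0.0, 0.002]
contact_force: [0.1, -1.5, -0.8]
opening: 0.006
finger_force: 0.0
```

```bash
python3 -c "
from scr import *
handles()
for n in ['top','scene']:
    s,T=cam(n);W=cloud(s,T);c,k=np.cos(RY),np.sin(RY);D=W[...,:2]-RO;X=c*D[...,0]+k*D[...,1];Y=-k*D[...,0]+c*D[...,1]
    m=(abs(Y-(-.1 if n=='top' else .12))<.07)&(X>-.01)&(X<.1)&(W[...,2]>.12)&(W[...,2]<.21);print(n,np.median(X[m]),np.percentile(W[m][:,2],[5,50,95]),m.sum())
save(s,'s9.png')
st(0,.09,.25);st(-.02,.09,.187)"
```

```text
rack handle x [-0.1044 -0.0105] y [0.1397 0.1644] z 0.0387
rack handle x [-0.1049 -0.0461] y [0.0169 0.0406] z 0.039
rack handle x [-0.105  -0.0463] y [-0.1066 -0.0823] z 0.0387
rack handle x [-0.1046 -0.0499] y [-0.1687 -0.1449] z 0.0384
  return _methods._mean(a, axis=axis, dtype=dtype,
  ret = ret.dtype.type(ret / rcount)
Traceback (most recent call last):
IndexError: index -1 is out of bounds for axis 0 with size 0
```

All four scrapers are home, with butts at rack x ≈ -0.1045. The arm was hiding the bar, so I'll measure it again from the scene camera.

```bash
python3 -c "
from scr import *
s,T=cam('scene');W=cloud(s,T);c,k=np.cos(RY),np.sin(RY);D=W[...,:2]-RO;X=c*D[...,0]+k*D[...,1];Y=-k*D[...,0]+c*D[...,1]
m=(abs(Y)<.18)&(X>.0)&(X<.1)&(W[...,2]>.14)&(W[...,2]<.22);print(m.sum())
if m.sum(): print(np.median(X[m]),np.percentile(W[m][:,2],[5,50,95]))
save(s,'s9.png')
p,q=pose();a=rack(.085,-.0)
plan([(*rack(-.03,0),.285,156.1),(*a,.28,156.1),(*a,.187,156.1)])"
```

```text
763
0.054716312679305476 [0.19040467 0.19728414 0.20026324]
at [ 0.4241 -0.1977  0.2821] phi 155.92 tilt [ 0.003 -0.003 -1.   ]
dp [-48.5   6.7  -3. ] twist [-0.003  -0.0033 -0.0031] rows 0.8
dp [-115.    0.    5.] twist [0. 0. 0.] rows 1.8
dp [ 0.  0. 93.] twist [0. 0. 0.] rows 1.5
```

View pics/s9.png

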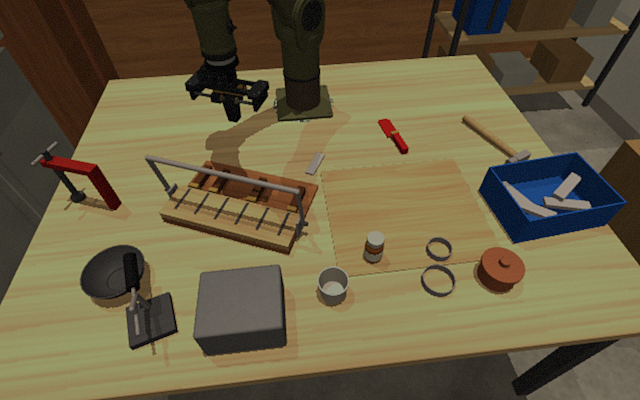

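The scene shows four handles in the rack, the keeper bar up at (225,172), and the jar and cup untouched. Now I'll hook the bar from behind with closed fingers.

>>> step_arm(motion=[{"dp": [-55,7,-2],"twist": [0,0,0],"hand": -1},{"dp": [-110,7,-2],"twist": [0,0,0],"hand": -1},{"dp": [-163,7,-2],"twist": [0,0,0],"hand": -1},{"dp": [-163,7,-2],"twist": [0,0,0],"hand": -1},{"dp": [-163,7,-2],"twist": [0,0,0],"hand": -1}])

```text
clock: 48.2
tool_pos: [0.5749, -0.2571, 0.2826]
eef_rot: [0.209, 0.978, -0.001, -0.003]
contact_force: [-0.2, 0.0, 0.1]
opening: 0.006
finger_force: 0.0
```

>>> step_arm(motion=[{"dp": [0,0,50],"twist": [0,0,0],"hand": -1},{"dp": [0,0,97],"twist": [0,0,0],"hand": -1},{"dp": [0,0,97],"twist": [0,0,0],"hand": -1}])

```text
clock: 48.58
tool_pos: [0.5725, -0.2565, 0.1843]
eef_rot: [0.208, 0.978, -0.001, -0.006]
contact_force: [-0.9, 0.2, 0.6]
opening: 0.008
finger_force: 0.0
```

```bash
python3 -c "
from h import *
st(0,.02,.187)"
```

```text
rack x,y 0.081 -0.0002 z 0.1843 F rack -0.9 -0.2 0.6 mom [-0.04 -0.04 -0.  ] phi 156.03 op 0.008 ff 0.0 t 48.575
pitch 0.011 roll -0.004 q [ 0.72  0.88 -0.72  1.6   0.68  0.94  0.91]
dp [61.   0.1 -2.1] twz -0.0012
```

>>> step_arm(motion=[{"dp": [25,0,-2],"twist": [0,0,0],"hand": -1},{"dp": [50,0,-2],"twist": [0,0,0],"hand": -1},{"dp": [70,0,0],"twist": [0,0,0],"hand": -1},{"dp": [90,0,6],"twist": [0,0,0],"hand": -1},{"dp": [109,0,15],"twist": [0,0,0],"hand": -1}])

```text
clock: 49.2
tool_pos: [0.4785, -0.2125, 0.1755]
eef_rot: [0.208, 0.978, -0.001, 0.002]
contact_force: [3.2, -1.4, -0.4]
opening: 0.005
finger_force: 1.1
```

```bash
python3 -c "
from h import *
st(0,-.066,.136)
s,T=cam('scene');W=cloud(s,T);c,k=np.cos(RY),np.sin(RY);D=W[...,:2]-RO;X=c*D[...,0]+k*D[...,1];Y=-k*D[...,0]+c*D[...,1]
m=(Y<-.1)&(Y>-.18)&(X>-.2)&(X<.1)&(W[...,2]>.1)&(W[...,2]<.22);print(m.sum(),np.median(X[m]),np.median(W[m][:,2]))"
```

```text
rack x,y -0.0227 0.0019 z 0.1755 F rack 3.5 0.0 -0.4 mom [-0.28 -0.36  0.03] phi 155.97 op 0.005 ff 1.1 t 49.2
pitch -0.005 roll -0.001 q [ 0.74  0.77 -0.69  1.94  0.75  0.71  0.73]
dp [43.4 -2.  39.3] twz -0.0022
107 -0.03558879366838258 0.17999419380557624
```

>>> step_arm(motion=[{"dp": [15,-1,10],"twist": [0,0,0],"hand": -1},{"dp": [28,-1,22],"twist": [0,0,0],"hand": -1},{"dp": [39,-1,35],"twist": [0,0,0],"hand": -1},{"dp": [50,-1,49],"twist": [0,0,0],"hand": -1},{"dp": [58,-1,63],"twist": [0,0,0],"hand": -1}])

```text
clock: 49.88
tool_pos: [0.4254, -0.1901, 0.1113]
eef_rot: [0.208, 0.978, -0.001, 0.001]
contact_force: [0.8, -0.9, 0.7]
opening: 0.005
finger_force: 0.8
```

>>> step_arm(motion=[{"dp": [3,0,6],"twist": [0,0,0],"hand": -1},{"dp": [5,0,10],"twist": [0,0,0],"hand": -1},{"dp": [5,0,10],"twist": [0,0,0],"hand": -1}])

```text
clock: 50.25
tool_pos: [0.42, -0.1877, 0.1001]
eef_rot: [0.208, 0.978, -0.001, -0.0]
contact_force: [2.3, -1.6, -2.2]
opening: 0.009
finger_force: 1.4
```

```bash
python3 -c "
from h import *
st(0,-.066,.136)
s,T=cam('scene');W=cloud(s,T);c,k=np.cos(RY),np.sin(RY);D=W[...,:2]-RO;X=c*D[...,0]+k*D[...,1];Y=-k*D[...,0]+c*D[...,1]
m=(Y<-.1)&(Y>-.18)&(X>-.2)&(X<.1)&(W[...,2]>.06)&(W[...,2]<.22);print(m.sum(),np.median(X[m]),np.median(W[m][:,2]))"
```

```text
rack x,y -0.0863 0.0009 z 0.1001 F rack 2.7 -0.5 -2.2 mom [-0.33 -0.41  0.04] phi 155.99 op 0.009 ff 1.4 t 50.25
pitch -0.0 roll -0.001 q [ 0.61  0.82 -0.47  2.17  1.04  0.4   0.42]
dp [-20.3  -0.9 -35.9] twz -0.002
83 -0.09902348999748076 0.11059245008719021
```

>>> step_arm(motion=[{"dp": [-12,0,0],"twist": [0,0,0],"hand": -1},{"dp": [-12,-15,-50],"twist": [0,0,0],"hand": -1},{"dp": [0,-31,-65],"twist": [0,0,0],"hand": -1},{"dp": [22,-31,-65],"twist": [0,0,0],"hand": -1},{"dp": [22,-31,-65],"twist": [0,0,0],"hand": -1}])

```text
clock: 50.92
tool_pos: [0.3846, -0.2064, 0.1651]
eef_rot: [0.208, 0.978, -0.001, -0.002]
contact_force: [-0.1, -0.1, 0.0]
opening: 0.006
finger_force: 0.0
```

>>> step_arm(motion=[{"dp": [0,0,20],"twist": [0,0.02,0],"hand": -1},{"dp": [2,0,35],"twist": [0,0.04,0],"hand": -1},{"dp": [4,0,50],"twist": [0,0.06,0],"hand": -1},{"dp": [6,0,65],"twist": [0,0.06,0],"hand": -1},{"dp": [7,0,80],"twist": [0,0.06,0],"hand": -1}])

```text
clock: 51.55
tool_pos: [0.3798, -0.2037, 0.0836]
eef_rot: [0.208, 0.978, 0.006, -0.031]
contact_force: [-0.2, -0.7, 1.6]
opening: 0.007
finger_force: 0.5
```

```bash
cat > bar.py <<'E'
from h import *
def bar():
    for n in ['scene','top']:
        s,T=cam(n);W=cloud(s,T);c,k=np.cos(RY),np.sin(RY);D=W[...,:2]-RO;X=c*D[...,0]+k*D[...,1];Y=-k*D[...,0]+c*D[...,1]
        m=(((Y<-.11)&(Y>-.14))|((Y>.055)&(Y<.13)))&(X>-.2)&(X<-.06)&(W[...,2]>.024)&(W[...,2]<.2)
        if m.sum(): print(n,m.sum(),np.median(X[m]),np.percentile(W[m][:,2],[20,50,90]))
        save(s,n+'_bar.png')
E
python3 -c "
from bar import *
bar();st(-.03,-.117,.055)"
```

```text
scene 414 -0.11044552660305654 [0.06008767 0.13997242 0.16998262]
top 351 -0.12089522231696087 [0.05827228 0.1600378  0.17106419]
rack x,y -0.117 -0.0299 z 0.0833 F rack 0.1 -0.1 0.1 mom [-0.07 -0.05  0.05] phi 156.04 op 0.004 ff 0.0 t 51.65
pitch 0.065 roll -0.001 q [ 0.67  0.85 -0.47  2.2   1.04  0.4   0.48]
dp [-1.8 -0.  28.3] twz -0.001
```

>>> step_arm(motion=[{"dp": [0,0,10],"twist": [0,0,0],"hand": -1},{"dp": [0,0,18],"twist": [0,0,0],"hand": -1},{"dp": [-1,0,25],"twist": [0,0,0],"hand": -1},{"dp": [-1,0,30],"twist": [0,0,0],"hand": -1},{"dp": [-1,0,30],"twist": [0,0,0],"hand": -1}])

```text
clock: 52.28
tool_pos: [0.3797, -0.2036, 0.0585]
eef_rot: [0.207, 0.978, 0.004, -0.028]
contact_force: [-4.3, 1.5, 51.3]
opening: 0.003
finger_force: 26.0
```

```bash
python3 -c "
from bar import *
bar();st(-.03,-.117,.055)"
```

```text
scene 405 -0.1109193593311182 [0.03530588 0.1128888  0.14464881]
top 335 -0.12051100851169971 [0.0362056  0.13721127 0.1464371 ]
rack x,y -0.1166 -0.0299 z 0.0585 F rack -3.6 -1.5 53.0 mom [ 0.39  1.3  -0.  ] phi 156.08 op 0.004 ff 26.1 t 52.375
pitch 0.057 roll -0.003 q [ 0.61  0.89 -0.37  2.22  1.17  0.31  0.36]
dp [ 0.2 -0.1  3.5] twz -0.0004
```

The bar is against its stop (tip z 0.0365, firm 50 N). I'll lift clear and check.

>>> step_arm(motion=[{"dp": [0,0,-20],"twist": [0,0,0],"hand": -1},{"dp": [0,0,-70],"twist": [0,0,0],"hand": -1},{"dp": [0,0,-120],"twist": [0,0,0],"hand": -1},{"dp": [0,30,-170],"twist": [0,0,0],"hand": -1},{"dp": [0,90,-190],"twist": [0,0,0],"hand": -1}])

```text
clock: 53.0
tool_pos: [0.4271, -0.1281, 0.2461]
eef_rot: [0.211, 0.977, 0.005, -0.029]
contact_force: [1.1, -0.8, -0.3]
opening: 0.003
finger_force: 0.0
```

>>> step_arm(motion=[{"dp": [0,60,0],"twist": [0,0,0],"hand": -1},{"dp": [0,120,0],"twist": [0,0,0],"hand": -1},{"dp": [0,180,0],"twist": [0,0,0],"hand": -1},{"dp": [0,180,0],"twist": [0,0,0],"hand": -1},{"dp": [0,180,0],"twist": [0,0,0],"hand": -1}])

```text
clock: 53.62
tool_pos: [0.499, 0.0373, 0.2434]
eef_rot: [0.208, 0.978, 0.005, -0.031]
contact_force: [-0.1, -0.3, -0.1]
opening: 0.006
finger_force: 0.0
```

```bash
python3 -c "
from bar import *
from scr import handles
bar();rk();handles()
s,T=cam('top');cv2.imwrite('pics/fin.png',cv2.resize(s['pixels'][130:320,290:540],None,fx=3,fy=3)[:,:,::-1])"
```

```text
scene 160 -0.11166938819464285 [0.03169733 0.03547643 0.0386335 ]
top 155 -0.11769772146363511 [0.03412735 0.03668275 0.03967679]
rack x,y -0.1048 0.2373 z 0.2434 F rack -0.2 -0.6 0.3 mom [-0.06 -0.05 -0.01] phi 155.85 op 0.005 ff 0.0 t 53.725
rack handle x [-0.1241 -0.1102] y [0.0286 0.1883] z 0.0364
```

View pics/fin.png

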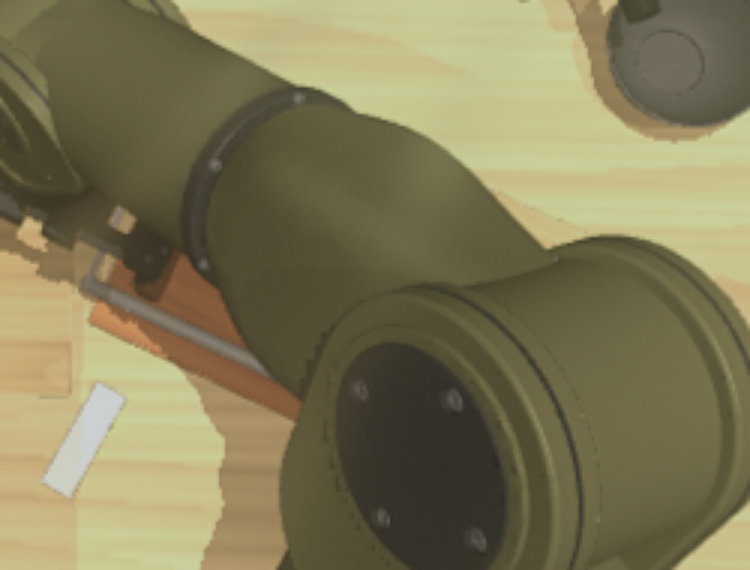

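The arm covers part of the view, but the bar lies at x = -0.117 with its top at 0.037, which is its stop. At the stop it sits 5 mm behind the butts, so it only gets there if every scraper is home. I'll hand in.

```bash
python3 -c "
from plant import r
print(r.finish_job())"
```

```text
the job is handed in; nothing more can be done
None
```

All four scrapers are fully home in slots 0, 1, 3 and 5 (2 and 4 were the blocked ones), the keeper bar is down against its stop, the jar and cup were not touched, and the job is handed in at about 54 s; no verdict came back.

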